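# Hook a shop bin onto the slatted display board

## Robot

A 6-joint arm with a two-finger parallel gripper is mounted at the origin on the work surface. World frame = base frame: x ahead of the robot, y to its left, z up, the work surface at z = 0. Lengths are in mm, angles in rad, forces in N, time in s.
With the tool pointing down it reaches from about 400 to 825 mm from the base axis. Payload 7 kg.
Tool frame: the origin (TCP) lies on the centre line of the jaws, within the pads' length; the fingertips stand 22 mm ahead of it and the grasp point (between the pads) lies 3 mm ahead of it (robot.finger_overhang is the distance from the TCP to the fingertips, in mm); z points along the fingers, y is the line along which they close (so a half turn about z gives the same grasp; the last joint's range is limited). The gripper opens to 88 mm and grips with 3 to 60 N. Pads are 19 mm wide; open, the fingers measure 130 mm over their backs; the gripper's body (78 mm by 193 mm) begins 47 mm behind the grasp point.
Start: joints at [1.538, 0.359, 0.012, 0, -1.224, -0.288], TCP at [212.853, 640.538, 248.561] pointing down, gripper open.
Joint ranges: [-3.07, 3.07], [-1.43, 2.12], [-1.02, 1.25], [-3.03, 1.67], [-3.05, -0], [-3.03, 3.03]. Speed limits (rad/s): [2.39, 2.39, 3.01, 3.14, 3.14, 3.14].

## Interface

Orientations are given as a unit quaternion [x, y, z, w].
In Python, from rig import robot, eyes, workorder gives the robot as it stands. The module is installed in compiled form; this text tells all that it offers.
- The arm moves only by the shell command python3 -m crank 'ROWS' [OPENING] [FORCE]. ROWS is JSON, a list of rows, each an object with "offset": the shift along the tool's x, y, z in units of 40 mm (1.0 is 40 mm), a list of three; "turn": the turn, a rotation vector about the tool's x, y, z in units of 5 degrees (1.0 is 5 degrees), a list of three. A call has 1 to 12 rows; each row shifts and turns the commanded pose from where the row before left it, along the tool's axes as they then stand; what a row does not reach is not made up. A row lasts 1/10 s, in which the tool goes at most 50 mm and 8.59 degrees, less where a joint would pass 70% of its speed; a pose out of reach is approached as far as the arm can. A call is refused whole if a number of a shift passes 1 or a number of a turn 1, either way. A call with a gripper value outside its range is refused whole. OPENING is the finger opening in mm, from 0 to 87.6, set as the call begins (- or left out, the last holds). The fingers move at their own pace and stop on an object; FORCE is the grip in N (left out, the last holds). Time passes only in rows, so rows that do not move let the fingers close. It gives the time, the measured TCP pose, the force, the opening and the grip force at its end, in the units of the state.
- robot.get_obs(): the state, without advancing time (a new reading comes with each control period).
- eyes.capture(name): name is "scene" or "top" or "wrist"; returns a dict with "image" (480x640x3 uint8, blue, green, red), "fx", "fy", "cx", "cy" (pixels), "origin" and "rotation" of the camera in the world. Camera axes: x right, y up, looking along -z (the intrinsics and any distortion apply to the point x, -y, -z); pixel columns grow to the right and rows downward; lengths in mm; the calibration is good to about 2 mm. A picture is of the moment at which its call begins. There is no depth.
- workorder.finish_job(): hands the job in; it is judged then, once.
The state is a dict: "t": time; "joint_pos": joint angles; "qvel": joint speeds; "joint_torque": joint torques, N m; "position": TCP position; "tool_rot": TCP orientation; "ft_force": force on the tool from outside, world axes, zero at the start; "ft_torque": the same for the moment, N m; "finger_gap": opening from 0.0 (shut) to 1.0 (fully open); "finger_force": force on a finger pad.
Only numpy, scipy, OpenCV 4.12 (cv2) and the standard library are available. Lean on these libraries where they do the work, as an engineer would, in place of code of your own. Each camera call takes 0.05 s, during which the arm holds its last target. There are 200 camera calls.

## Task

Hang the little steel bin on the slatted display board: tip its nose up, feed the hooked lip on its back through the gap between the two planks and up behind the top plank, then rotate it down until it hangs fully home, level and square, its back plate against the lower plank, and let go. Feel for the gap and work gently, without forcing the bin against the board, and leave the mugs and the bowl where they are.

Things in the scene. Friction and masses are not known exactly. Their poses are not given: they have to be found in the camera images.
- bin: Open-topped sheet-steel shop bin, 0.2 to 0.33 kg, standing on its flat bottom. Origin: centre of its underside; x from its low nose to its back, y across, z up. Box 80 mm deep (x -40 to 40), 60 mm wide; grip the side walls (3 mm thick, 45 mm high) across the 60 mm. Nose wall 30 mm high. Back plate x 40 to 44 mm, z 0 to 64 mm. At the start x points away from the robot within 0.5 rad.
- hook (a point): Corner under the bin's tongue, at (44, 0, 60) mm in its frame: back face of the back plate, underside of the tongue. The tongue, 50 mm wide, 4 mm thick, runs back from here to x 59.5 mm; at its end stands the lip. Hung home, this point lies at the lower plank's top front edge (true height), up to 4 mm in front of it. The bin is rigid.
- lip (a point): Middle of the top edge of the bin's lip, at (57.5, 0, 89) mm in the bin's frame. The lip is a flat plate 50 mm wide, 4 mm thick (x 55.5 to 59.5 mm), z 60 to 89 mm. So a slot 11.5 mm wide and 25 mm deep, open upward, lies between the plane of the back plate and the lip; it takes the upper plank.
- stand: Wooden slatted display board fixed to the table, facing the robot. Origin on the table under the middle of the planks' front face; x into the board, y along the planks, z up. Base board 18 mm thick, x -20 to 140, y -150 to 150 mm. Two planks, x 0 to 8, y -140 to 140 mm: lower 70 mm high, upper 32 mm. Open behind but for end posts (|y| 110 to 140, x 8 to 38, z to 200).
- gap (a point): NOMINAL middle of the lower plank's top front edge, the lower edge of the gap, 125 mm above the table; axes as the stand's. The gap is 24 mm high. The planks are clamped by hand in the posts: their true height is up to 18 mm above or below this (both alike; they do not move), so see it or feel it. A lip tilted nose-up by 0.66 rad goes in under the upper plank.
- plank_top (a point): NOMINAL middle of the upper plank's top edge, 181 mm above the table, 4 mm behind the planks' front face (mid thickness). Its true height is off by the same amount as the gap's, up to 18 mm up or down. Hung home, the lip overlaps the upper plank by 5 mm, with 3.5 mm of slack front to back.
- bowl: Loose white stoneware bowl, 110 mm across, 50 mm high; origin at the centre of its underside. Bystander.
- mug_a: Loose square stoneware mug, 78 mm square, 84 mm high, handle to its own +y reaching 71 mm from its middle; origin at the centre of its underside. Bystander.
- mug_b: Another such mug. Bystander.
Mind the look-alikes: they are no part of the job. What is shaped like the bin but blue or green is not meant.

How it is judged:
By the outcome, as a careful person would: the job done as asked, in the order asked, and still so for the second after the job is handed in, with the robot touching nothing.
It also fails if it takes over 72 s, if anything falls off the work surface, if the arm or the gripper's body presses on something with over 40 N, if the wrist force passes 120 N, or if a joint passes its speed limit or range.

## Working session

There is one attempt and no reset: what is moved stays moved. The work goes in short steps, Python scripts to look and compute and a shell command to move; the robot and the scene stay as the last step left them, time stands still between calls to the robot, and variables do not carry over. Pictures are saved under pics/ and viewed, at most 10 in all, crops included, and the job is handed in when it is done.

```bash
mkdir -p pics; ls; cat > h.py <<'E'
import numpy as np, cv2
from scipy.spatial.transform import Rotation as R
from rig import robot, eyes, workorder
def cam(n):
    c=eyes.capture(n); return c
def ray(c,u,v):
    d=np.array([(u-c['cx'])/c['fx'],-(v-c['cy'])/c['fy'],-1.0])
    return np.array(c['origin']),np.array(c['rotation']).reshape(3,3)@d
def atz(c,u,v,z):
    o,d=ray(c,u,v); return o+d*(z-o[2])/d[2]
def proj(c,p):
    q=np.array(c['rotation']).reshape(3,3).T@(np.array(p,float)-c['origin'])
    return c['cx']+c['fx']*q[0]/-q[2], c['cy']+c['fy']*q[1]/q[2]
E
python3 - <<'E'
from h import *
import pickle
o=robot.get_obs(); print(o)
for n in ['scene','top']:
    c=cam(n); cv2.imwrite(f'pics/{n}0.png',c['image']); pickle.dump(c,open(n+'0.pkl','wb'))
    print(n,{k:v for k,v in c.items() if k!='image'})
E
```

```text
pics
{'t': 0.0, 'joint_pos': array([ 1.53807293e+00,  3.59371333e-01,  1.10628829e-02, -3.55511282e-04,
       -1.22412790e+00, -2.88131264e-01]), 'qvel': array([-0.00064673, -0.00019451,  0.00189997,  0.00085223,  0.00096992,
        0.00051904]), 'joint_torque': array([-1.12643229e-03, -5.82722211e+01,  2.93062431e+01,  6.99694186e+00,
        7.00664241e-03, -1.47305182e-04]), 'position': array([212.73769684, 640.11089734, 247.63351827]), 'tool_rot': array([ 9.87149095e-01, -1.59799763e-01, -6.13363251e-05,  8.34617674e-04]), 'ft_force': array([-0.46821574,  0.62492248,  0.28447321]), 'ft_torque': array([ 0.00022311, -0.00091707,  0.04935833]), 'finger_force': 0.0, 'finger_gap': 0.9990788455509984}
scene {'fx': 433.07536023041763, 'fy': 433.07536023041763, 'cx': 312.55709804458246, 'cy': 241.1129301143011, 'origin': array([1006.63212216,  337.4765827 ,  876.30371236]), 'rotation': array([0.15347947, 0.28104538, 0.82711956, 0.46187745])}
top {'fx': 542.742724871339, 'fy': 542.742724871339, 'cx': 312.6506962511253, 'cy': 231.96194735312253, 'origin': array([ 405.4184156 ,   28.40117636, 1308.16224222]), 'rotation': array([-0.03204208,  0.02814142,  0.71412936, -0.69871355])}
```

```bash
sed -i "s/np.array(c\['rotation'\]).reshape(3,3)/R.from_quat(c['rotation']).as_matrix()/" h.py; grep -n from_quat h.py
```

```text
8:    return np.array(c['origin']),R.from_quat(c['rotation']).as_matrix()@d
12:    q=R.from_quat(c['rotation']).as_matrix().T@(np.array(p,float)-c['origin'])
```

View pics/scene0.png

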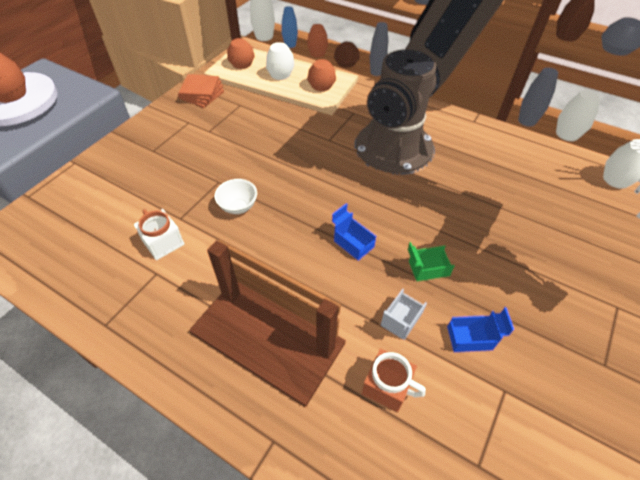

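View pics/top0.png

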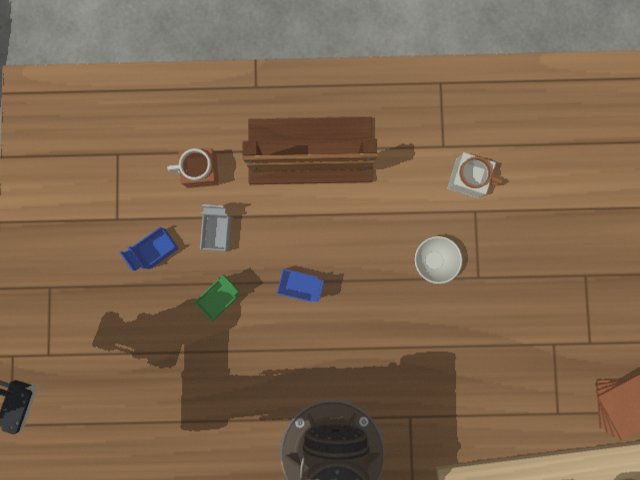

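Scene view shows the grey bin at about (404,313), board between posts (220,275) and (327,330), mug next to the bin at (390,380). In the top view the bin is at (215,228), the board at (311,150), the mugs at (195,167) and (473,175), and the bowl at (438,260). I'll take enlarged crops to measure.

```bash
python3 - <<'E'
from h import *
import pickle
t=cv2.imread('pics/top0.png'); s=cv2.imread('pics/scene0.png')
a=cv2.resize(t[100:270,160:400],None,fx=3.33,fy=3.33,interpolation=cv2.INTER_CUBIC)
cv2.imwrite('pics/topc.png',a)
b=cv2.resize(s[230:420,185:435],None,fx=3.15,fy=3.15,interpolation=cv2.INTER_CUBIC); cv2.imwrite('pics/scenec.png',b); print(a.shape,b.shape)
c=pickle.load(open('top0.pkl','rb'))
for u,v in [(248,185),(376,183),(215,228),(249,119),(374,118)]: print(atz(c,u,v,18))
E
```

```text
(566, 799, 3) (598, 788, 3)
[632.38078817 187.36889683  18.        ]
[ 630.26513798 -120.36819708   18.        ]
[530.25732134 267.47005741  18.        ]
[794.53604814 183.0845699   18.        ]
[ 789.88947351 -120.53768881   18.        ]
```

View pics/topc.png

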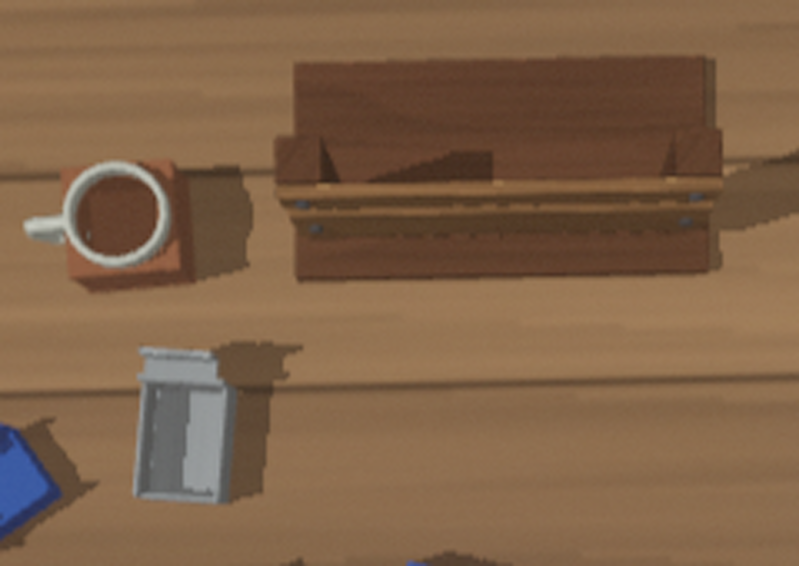

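View pics/scenec.png

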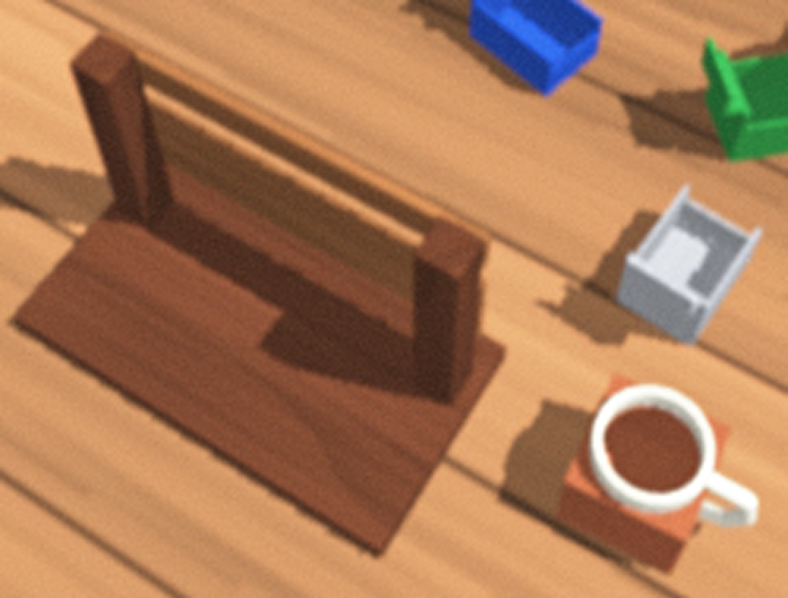

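Crop readings: base corners, top view: (294,63), (706,57), (297,277), (708,271); bin's lip edge (143,348)–(212,353), nose corners (135,497), (227,503). Scene crop: base corners (14,320), (380,553), (503,352); the upper strip runs (140,52)→(432,225), the lower (147,93)→(415,245).

```bash
cat >> h.py <<'E'
def plan(p,q=None,x_yaw=None):
    """print tool-frame total offset (units) and turn (units) to reach p, orientation R"""
    o=robot.get_obs(); T=R.from_quat(o['tool_rot']); 
    print('offset first (units)',np.round(T.inv().apply(np.array(p)-o['position'])/40,3))
    if q is not None:
        print('turn (units of 5deg)',np.round(np.degrees((T.inv()*q).as_rotvec())/5,3),'offset after turn',np.round(q.inv().apply(np.array(p)-o['position'])/40,3))
def toolR(yaw,lean):
    """tool x horizontal-ish along yaw, approach leaning forward (+) by lean"""
    z=np.array([np.sin(lean)*np.cos(yaw),np.sin(lean)*np.sin(yaw),-np.cos(lean)])
    y=np.array([np.sin(yaw),-np.cos(yaw),0]); return R.from_matrix(np.c_[np.cross(y,z),y,z])
E
python3 - <<'E'
from h import *
import pickle
from scipy.optimize import least_squares
T=pickle.load(open('top0.pkl','rb'));S=pickle.load(open('scene0.pkl','rb'))
tc=lambda u,v:((u+.5)/3.33-.5+160,(v+.5)/3.33-.5+100)
sc=lambda u,v:((u+.5)/3.15-.5+185,(v+.5)/3.15-.5+230)
W=lambda s,p:np.array([s[0]+p[0]*np.cos(s[2])-p[1]*np.sin(s[2]),s[1]+p[0]*np.sin(s[2])+p[1]*np.cos(s[2]),p[2]])
pts=[(T,(140,150,18),tc(294,63)),(T,(140,-150,18),tc(706,57)),(T,(-20,150,18),tc(297,275)),(T,(-20,-150,18),tc(708,268)),
(S,(140,150,0),sc(380,555)),(S,(140,-150,0),sc(14,323)),
(T,(38,140,200),tc(275,138)),(T,(38,-140,200),tc(721,130)),(S,(38,140,200),sc(472,275)),(S,(8,140,200),sc(487,242)),(S,(38,-140,200),sc(74,62))]
def line(c,s,a,b,p):
    A,B=np.array(proj(c,W(s,a))),np.array(proj(c,W(s,b)));d=(B-A)/np.linalg.norm(B-A);p=np.array(p)-A;return d[0]*p[1]-d[1]*p[0]
lines=[(S,8,125,sc(147,97)),(S,8,125,sc(280,170)),(S,0,181,sc(200,85)),(S,0,181,sc(350,172))]
def f(s):
    r=[]
    for c,p,m in pts: r+=list(np.array(proj(c,W(s,p)))-m)
    for c,x,z,m in lines: r.append(line(c,s,(x,-140,z+s[3]),(x,140,z+s[3]),m))
    return r
r=least_squares(f,[650,35,0,0],loss='soft_l1');print(r.x,np.round(r.fun,1)); s=r.x; np.save('stand.npy',s)
bp=[((59.5,25,89),tc(143,349)),((59.5,-25,89),tc(212,353)),((-40,30,30),tc(135,497)),((-40,-30,30),tc(229,503))]
r=least_squares(lambda b:np.ravel([np.array(proj(T,W(b,p)))-m for p,m in bp]),[530,267,0]);print(r.x,np.round(r.fun,1));b=r.x
np.save('bin.npy',b)
# column profiles in scene across planks
for fy in (-60,0,60):
    y=fy
    for nm,x,z in [('lowtopfront',0,125),('lowtopback',8,125),('upbotback',8,149),('uptopback',8,181),('uptopfront',0,181)]: print(y,nm,np.round(proj(S,W(s,(x,y,z+s[3]))),1))
    u=int(round(proj(S,W(s,(8,y,150)))[0])); v=int(proj(S,W(s,(8,y,150)))[1]); print(u,v-20,S['image'][v-20:v+25,u].sum(1))
c=b; q=toolR(b[2],0.5)
plan(W(b,(-12,0,150)),toolR(b[2],0))
E
```

```text
[ 6.55297341e+02  3.72082733e+01 -9.77688010e-03  9.19791773e-01] [-0.1 -0.4 -0.3 -0.3 -0.9  1.   0.5  1.5  0.4  0.9  2.  -0.2 -0.5 -0.8
  0.2 -0.1 -3.8  0.5  0.2 -2.  -1.2 -1.  -3.  -3.5  1.   2.5]
[ 5.16866046e+02  2.63764723e+02 -8.60081134e-02] [-0.6 -0.3  0.6 -0.1  1.5  0.3 -1.4  0.1]
-60 lowtopfront [255.9 273.6]
-60 lowtopback [253.6 276.4]
-60 upbotback [252.2 269.9]
-60 uptopback [250.3 260.8]
-60 uptopfront [252.8 258. ]
252 249 [444 454 482 486 499 479 445 409 410 428 421 378 310 237 215 220 200 208
 253 363 467 481 456 367 324 259 219 220 205 215 218 210 209 222 204 206
 191 185 200 207 211 231 233 232 234]
0 lowtopfront [279.8 286.9]
0 lowtopback [277.5 289.8]
0 upbotback [276.6 283.5]
0 uptopback [275.4 274.6]
0 uptopfront [277.9 271.6]
277 263 [440 452 471 479 489 443 412 404 424 433 407 353 271 226 230 218 202 212
 288 405 484 485 404 314 244 215 214 221 209 218 225 211 222 207 218 217
 208 194 200 203 219 239 246 260 236]
60 lowtopfront [304.7 300.8]
60 lowtopback [302.5 303.8]
60 upbotback [302.2 297.7]
60 uptopback [301.8 289. ]
60 uptopfront [304.1 285.9]
302 277 [456 455 463 457 439 415 391 424 446 445 389 316 253 210 205 207 202 238
 317 428 477 464 409 354 263 233 226 215 233 216 212 231 225 222 222 227
 223 228 212 222 225 249 248 247 248]
offset first (units) [9.891 6.597 2.454]
turn (units of 5deg) [ 1.700e-02  1.000e-03 -2.692e+00] offset after turn [8.083 8.722 2.443]
```

```bash
python3 -m crank '[{"offset":[0,0,0],"turn":[0,0,-0.9]},{"offset":[0,0,0],"turn":[0,0,-0.9]},{"offset":[0,0,0],"turn":[0,0,-0.9]},{"offset":[0.7,0.97,0],"turn":[0,0,0]},{"offset":[0.7,0.97,0],"turn":[0,0,0]},{"offset":[0.7,0.97,0],"turn":[0,0,0]},{"offset":[0.7,0.97,0],"turn":[0,0,0]},{"offset":[0.7,0.97,0],"turn":[0,0,0]},{"offset":[0.7,0.97,0],"turn":[0,0,0]},{"offset":[0.7,0.97,0],"turn":[0,0,0]},{"offset":[0.7,0.97,0],"turn":[0,0,0]},{"offset":[0.7,0.97,0],"turn":[0,0,0]}]' 87
python3 -m crank '[{"offset":[0,0,0.3],"turn":[0,0.95,0]},{"offset":[0,0,0.3],"turn":[0,0.95,0]},{"offset":[0,0,0],"turn":[0,0.95,0]},{"offset":[0,0,0],"turn":[0,0.95,0]},{"offset":[0,0,0],"turn":[0,0.95,0]},{"offset":[0,0,0],"turn":[0,0.95,0]},{"offset":[0,0,0],"turn":[0,0,0]},{"offset":[0,0,0],"turn":[0,0,0]}]'
python3 - <<'E'
from h import *
import pickle
c=cam('wrist');cv2.imwrite('pics/w1.png',c['image']);pickle.dump(c,open('w1.pkl','wb'));print({k:v for k,v in c.items() if k!='image'})
o=robot.get_obs();print(o['position'],R.from_quat(o['tool_rot']).as_matrix().round(3))
E
```

```text
t: 1.3
position: [434.7, 269.3, 248.6]
tool_rot: [0.999, -0.042, -0.0, -0.0]
ft_force: [1.3, 0.6, -0.0]
finger_gap: 0.995
finger_force: 0.0
t: 2.1
position: [434.9, 270.6, 224.3]
tool_rot: [0.969, -0.041, 0.245, 0.011]
ft_force: [0.5, 0.7, -0.3]
finger_gap: 0.989
finger_force: 0.0
{'fx': 411.6507861390712, 'fy': 411.6507861390712, 'cx': 330.8662977450368, 'cy': 236.43021567791553, 'origin': array([433.06577167, 272.01870592, 376.55605609]), 'rotation': array([-0.07608081,  0.08339049,  0.73151541, -0.67241575])}
[435.31969348 271.1847701  224.8086718 ] [[ 0.876 -0.085  0.474]
 [-0.075 -0.996 -0.04 ]
 [ 0.476 -0.    -0.879]]
```

View pics/w1.png

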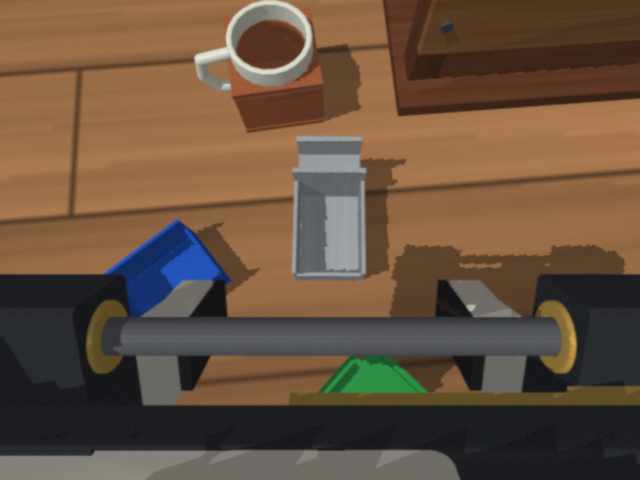

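Wrist view: bin centred, lip edge (297,138)–(361,138), back-plate top front edge (293,172)–(366,172), nose lower edge (293,279)–(364,278). Blue bin corner at (228,280) left of it; base corner at (399,115).

```bash
python3 - <<'E'
from h import *
import pickle
from scipy.optimize import least_squares
T=pickle.load(open('top0.pkl','rb'));C=pickle.load(open('w1.pkl','rb'))
tc=lambda u,v:((u+.5)/3.33-.5+160,(v+.5)/3.33-.5+100)
W=lambda s,p:np.array([s[0]+p[0]*np.cos(s[2])-p[1]*np.sin(s[2]),s[1]+p[0]*np.sin(s[2])+p[1]*np.cos(s[2]),p[2]])
bp=[(T,(59.5,25,89),tc(143,349)),(T,(59.5,-25,89),tc(212,353)),(T,(-40,30,30),tc(135,497)),(T,(-40,-30,30),tc(229,503)),
(C,(59.5,25,89),(297,138)),(C,(59.5,-25,89),(361,138)),(C,(40,30,64),(293,172)),(C,(40,-30,64),(366,172)),(C,(-40,30,0),(293,280)),(C,(-40,-30,0),(364,279))]
for sel in (bp,bp[4:]):
    r=least_squares(lambda b:np.ravel([np.array(proj(c,W(b,p)))-m for c,p,m in sel]),[530,267,0]);print(r.x,np.round(r.fun,1))
b=r.x;np.save('bin.npy',b)
s=np.load('stand.npy');print('base corner',proj(C,W(s,(-20,150,0))),proj(C,W(s,(-20,150,18))))
q=toolR(b[2],0.5);app=q.apply([0,0,1])
g=W(b,(-12,0,28))-3*app
plan(g-60*app,q);plan(g,q)
E
```

```text
[ 5.17658876e+02  2.66004212e+02 -8.70214143e-02] [-1.6 -0.6 -0.4 -0.4  0.5 -0.1 -2.4 -0.2 -0.6 -1.9  1.2 -1.7 -0.8  0.6
  0.4  0.8  3.4  0.9 -2.1  2.1]
[ 5.17730141e+02  2.66224512e+02 -8.83421753e-02] [-0.8 -2.   1.  -1.7 -1.1  0.5  0.2  0.8  3.1  0.8 -2.4  2.1]
base corner (np.float64(397.3317203303849), np.float64(116.89266627444435)) (np.float64(400.2870638655135), np.float64(107.41470063908275))
offset first (units) [-0.798 -0.054  3.591]
turn (units of 5deg) [-0.02   0.043  0.027] offset after turn [-0.812 -0.058  3.588]
offset first (units) [-0.792 -0.051  5.091]
turn (units of 5deg) [-0.02   0.043  0.027] offset after turn [-0.812 -0.058  5.088]
```

```bash
python3 - <<'E'
from h import *
import pickle
from scipy.optimize import least_squares
T=pickle.load(open('top0.pkl','rb'));C=pickle.load(open('w1.pkl','rb'))
tc=lambda u,v:((u+.5)/3.33-.5+160,(v+.5)/3.33-.5+100)
W=lambda s,p:np.array([s[0]+p[0]*np.cos(s[2])-p[1]*np.sin(s[2]),s[1]+p[0]*np.sin(s[2])+p[1]*np.cos(s[2]),p[2]])
bp=[(T,(59.5,25,89),tc(143,349)),(T,(59.5,-25,89),tc(212,353)),(T,(-40,30,30),tc(135,497)),(T,(-40,-30,30),tc(229,503)),
(C,(59.5,25,89),(297,138)),(C,(59.5,-25,89),(361,138)),(C,(40,30,64),(293,172)),(C,(40,-30,64),(366,172)),(C,(-40,30,30),(293,277)),(C,(-40,-30,30),(364,276))]
for sel in (bp,bp[4:]):
    r=least_squares(lambda b:np.ravel([np.array(proj(c,W(b,p)))-m for c,p,m in sel]),[530,267,0]);print(r.x,np.round(r.fun,1))
b=r.x;np.save('bin.npy',b)
q=toolR(b[2],0.5);app=q.apply([0,0,1])
plan(W(b,(-12,0,28))-3*app,q)
E
```

```text
[ 5.17384525e+02  2.66001262e+02 -8.65298607e-02] [-1.6 -0.5 -0.4 -0.3  0.5  0.1 -2.4 -0.1 -0.6 -1.6  1.2 -1.4 -0.8  0.9
  0.4  1.1  0.6  0.   0.6  1.2]
[ 5.17427293e+02  2.66200850e+02 -8.74590389e-02] [-0.8 -1.6  1.  -1.4 -1.   0.8  0.2  1.1  0.3 -0.1  0.3  1.2]
offset first (units) [-0.799 -0.05   5.088]
turn (units of 5deg) [-0.016  0.043  0.018] offset after turn [-0.818 -0.055  5.085]
```

Consistent. Descend in two calls, then grip.

```bash
python3 -m crank '[{"offset":[-0.4,-0.03,0.5],"turn":[0,0,0]},{"offset":[-0.4,-0.02,0.5],"turn":[0,0,0]},{"offset":[0,0,0.7],"turn":[0,0,0]},{"offset":[0,0,0.7],"turn":[0,0,0]},{"offset":[0,0,0.6],"turn":[0,0,0]},{"offset":[0,0,0.6],"turn":[0,0,0]},{"offset":[0,0,0],"turn":[0,0,0]},{"offset":[0,0,0],"turn":[0,0,0]}]'
python3 - <<'E'
from h import *
b=np.load('bin.npy');q=toolR(b[2],0.5);app=q.apply([0,0,1])
plan(np.array([b[0]-12*np.cos(b[2]),b[1]-12*np.sin(b[2]),28])-3*app,q)
E
```

```text
t: 2.95
position: [490.2, 286.4, 106.1]
tool_rot: [0.972, -0.046, 0.228, 0.023]
ft_force: [-0.6, -0.4, 0.3]
finger_gap: 0.994
finger_force: 0.0
offset first (units) [-0.496  0.392  1.872]
turn (units of 5deg) [ 0.314  0.429 -0.002] offset after turn [-0.565  0.443  1.841]
```

```bash
python3 - <<'E'
from h import *
o=robot.get_obs();print(o['joint_pos'],o['qvel'],o['position'],o['tool_rot'],o['ft_force'])
E
```

```text
[ 0.85867221  0.18693063 -1.01418068  1.31038948 -0.4017859  -0.62001201] [ 0.02772654 -0.03263202 -0.01043672 -0.00538212 -0.00312244 -0.0041543 ] [490.1888777  286.38676791 106.10272005] [ 0.97219651 -0.04601165  0.22841956  0.02326738] [-0.55085473 -0.43629446  0.25933067]
```

```bash
python3 - <<'E'
from h import *
np.save('d0.npy',robot.get_obs(),allow_pickle=True)
E
python3 -m crank '[{"offset":[0,0,-0.9],"turn":[0,0,0]},{"offset":[0,0,-0.9],"turn":[0,0,0]},{"offset":[0,0,-0.9],"turn":[0,0,0]},{"offset":[0,0,-0.5],"turn":[0,-0.5,0]},{"offset":[0,0,0],"turn":[0,-0.95,0]},{"offset":[0,0,0],"turn":[0,-0.95,0]},{"offset":[0,0,0],"turn":[0,0,0]},{"offset":[0,0,0],"turn":[0,0,0]}]'
python3 - <<'E'
from h import *
o=robot.get_obs();print(o['joint_pos'],o['position'],o['tool_rot']);np.save('d1.npy',o,allow_pickle=True)
E
python3 -m crank '[{"offset":[0,0,0],"turn":[0,-0.9,0]},{"offset":[0,0,0],"turn":[0,-0.9,0]},{"offset":[0,0,0],"turn":[0,-0.9,0]},{"offset":[0,0,0],"turn":[0,0,0]},{"offset":[0,0,0],"turn":[0,0,0]}]'
python3 - <<'E'
from h import *
o=robot.get_obs();print(o['joint_pos'],o['position'],o['tool_rot']);np.save('d2.npy',o,allow_pickle=True)
plan([500,266,150],toolR(-0.087,0))
E
```

```text
t: 3.75
position: [436.7, 295.9, 215.7]
tool_rot: [0.99, -0.047, 0.128, 0.017]
ft_force: [-0.1, 0.5, -0.5]
finger_gap: 0.996
finger_force: 0.0
[ 1.131851    0.04720492 -0.62614638  0.3343756  -0.85791018  0.12856048] [436.71349756 295.88135053 215.72926785] [ 0.99045051 -0.04733713  0.12834966  0.01712719]
t: 4.25
position: [437.0, 294.4, 214.6]
tool_rot: [0.999, -0.05, 0.011, 0.013]
ft_force: [-0.4, -0.3, -0.1]
finger_gap: 0.994
finger_force: 0.0
[ 0.98916798  0.14044359 -0.37963666  0.03784871 -1.06228611  0.46363358] [437.04403672 294.42011429 214.56487104] [ 0.99861358 -0.04965908  0.01138888  0.01323569]
offset first (units) [1.597 0.509 1.666]
turn (units of 5deg) [ 0.292 -0.274 -0.142] offset after turn [1.63  0.571 1.614]
```

```bash
cat > kin.py <<'E'
from h import *
from scipy.optimize import least_squares
rx=lambda a:R.from_euler('x',a);ry=lambda a:R.from_euler('y',a);rz=lambda a:R.from_euler('z',a)
def fk(p,j,s4=1,s6=1):
    a1,d1,L1,a3,L2,e,Lt,w,v,y6,ps=p
    A=rz(j[0])*ry(j[1]);P=rz(j[0]).apply([a1,e,d1])+A.apply([0,0,L1])
    A=A*ry(-j[2]);P=P+A.apply([L2,0,a3]);A=A*rx(s4*j[3])
    P=P+A.apply([0,w,v]);A=A*ry(-j[4]);P=P+A.apply([Lt,0,0])
    A=A*rx(s6*j[5]+y6)   # tool z = body x ; tool x initial = body z
    M=A.as_matrix();return P,np.c_[M[:,2],-M[:,1],M[:,0]]
lo=np.array([-3.07,-1.43,-1.02,-3.03,-3.05,-3.03]);hi=np.array([3.07,2.12,1.25,1.67,0,3.03])
def ik(p,P,Rm,seed,s):
    f=lambda j:np.r_[(fk(p,j,*s)[0]-P)/100,(fk(p,j,*s)[1]-Rm).ravel()]
    best=None
    rng=np.random.default_rng(0)
    for k in range(15):
        x0=np.clip(seed+(k>0)*rng.normal(0,.4,6),lo+.02,hi-.02)
        r=least_squares(f,x0,bounds=(lo+.01,hi-.01))
        if best is None or r.cost<best.cost-1e-9: best=r
        if best.cost<1e-8: break
    return best.x,best.cost
E
python3 - <<'E'
from kin import *
data=[(np.array([1.53807293,.359371333,.0110628829,-.000355511,-1.22412790,-.288131264]),np.array([212.738,640.111,247.634]),R.from_quat([.987149095,-.159799763,-6.1336e-5,8.346e-4]).as_matrix())]
for k in range(3):
    o=np.load(f'd{k}.npy',allow_pickle=True).item();data.append((o['joint_pos'],o['position'],R.from_quat(o['tool_rot']).as_matrix()))
best=None
for s4 in(1,-1):
  for s6 in (1,-1):
    for y0 in (0,1.57,3.14,-1.57):
      f=lambda p:np.concatenate([np.r_[(fk(p,j,s4,s6)[0]-P),100*(fk(p,j,s4,s6)[1]-M).ravel()] for j,P,M in data]+[1e-3*p[:10]])
      r=least_squares(f,[50,400,400,0,400,-190,200,0,0,y0,0],loss='soft_l1')
      if best is None or r.cost<best[0]: best=(r.cost,s4,s6,r.x,r.fun[:-10])
print(best[0],best[1:3],best[3].round(2));print(best[4].reshape(4,12).round(1))
np.save('kin.npy',best[3]);
E
```

```text
0.3685248752528387 (-1, -1) [ 1.0000e-02  1.9876e+02  6.0159e+02  1.0000e-02  4.6359e+02 -1.0000e-02
  3.5600e+02 -1.9180e+02 -1.0000e-02  1.5700e+00  0.0000e+00]
[[ 0. -0. -0. -0. -0. -0. -0.  0. -0.  0.  0.  0.]
 [ 0. -0.  0.  0.  0.  0.  0. -0. -0. -0.  0. -0.]
 [-0.  0. -0.  0.  0.  0.  0. -0.  0. -0.  0. -0.]
 [ 0.  0.  0.  0.  0.  0.  0. -0. -0. -0.  0. -0.]]
```

```bash
python3 - <<'E'
from kin import *
p=np.load('kin.npy');S=(-1,-1);b=np.load('bin.npy');s=np.load('stand.npy')
o=robot.get_obs();seed=o['joint_pos']
def binT(hook,yaw,tilt): # nose-up tilt, returns R and origin
    Rb=rz(yaw)*ry(tilt);return Rb,hook-Rb.apply([44,0,60])
def tcp(Rb,O,a,g):
    q=Rb*ry(-a)*R.from_matrix([[1,0,0],[0,-1,0],[0,0,-1]])
    return O+Rb.apply(g)-3*q.apply([0,0,1]),q.as_matrix()
for a in (0,.1,.2,.3,.4,.5):
    for gx in (-12,-22):
        g=[gx,0,28]
        x,c=ik(p,*tcp(rz(b[2]),np.array([b[0],b[1],0]),a,g),seed,S)
        print(a,gx,'pick',x.round(2),'%.1e'%c)
        for yo in (-60,0,60):
            h=np.array([s[0],s[1],0])+rz(s[2]).apply([-2,yo,135])
            r=[ik(p,*tcp(*binT(h,s[2],t),a,g),seed,S) for t in (0,.66)]
            print('    y',yo,*[(x.round(2)[[0,2,3,4,5]],'%.0e'%c) for x,c in r])
E
```

```text
0 -12 pick [ 0.83  0.42 -0.47 -0.   -0.68  0.65] 1.8e-25
    y -60 (array([ 0.29, -0.34, -0.  , -0.87,  1.27]), '1e-30') (array([ 0.21,  0.22, -0.13, -1.75,  1.37]), '1e-28')
    y 0 (array([ 0.39, -0.34, -0.  , -0.87,  1.17]), '6e-21') (array([ 0.28,  0.24, -0.18, -1.76,  1.31]), '2e-27')
    y 60 (array([ 0.48, -0.32,  0.  , -0.88,  1.08]), '3e-27') (array([ 0.35,  0.28, -0.22, -1.77,  1.24]), '4e-27')
0 -22 pick [ 0.84  0.41 -0.49 -0.   -0.67  0.64] 4.4e-24
    y -60 (array([ 0.3 , -0.37, -0.  , -0.86,  1.27]), '2e-29') (array([ 0.21,  0.21, -0.14, -1.75,  1.37]), '1e-28')
    y 0 (array([ 0.4 , -0.36, -0.  , -0.86,  1.16]), '5e-20') (array([ 0.28,  0.23, -0.18, -1.76,  1.3 ]), '6e-28')
    y 60 (array([ 0.49, -0.35, -0.  , -0.87,  1.07]), '3e-28') (array([ 0.35,  0.26, -0.22, -1.77,  1.24]), '6e-28')
0.1 -12 pick [ 0.88  0.39 -0.6   0.16 -0.53  0.47] 3.9e-20
    y -60 (array([ 0.31, -0.45,  0.05, -0.72,  1.22]), '5e-20') (array([ 0.22,  0.15, -0.12, -1.64,  1.37]), '2e-29')
    y 0 (array([ 0.41, -0.45,  0.06, -0.72,  1.1 ]), '2e-24') (array([ 0.29,  0.17, -0.16, -1.64,  1.3 ]), 
[... 3115 characters left out ...]
2') (array([ 0.27, -0.17, -0.05, -1.16,  1.32]), '1e-31')
    y 0 (array([ 0.06, -1.  ,  1.66, -0.04, -0.15]), '1e-02') (array([ 0.36, -0.16, -0.06, -1.16,  1.23]), '2e-19')
    y 60 (array([ 0.2 , -0.99,  1.66, -0.11, -0.28]), '8e-03') (array([ 0.45, -0.14, -0.08, -1.17,  1.15]), '4e-22')
0.5 -22 pick [ 0.76  0.33 -1.01  1.46 -0.36 -0.72] 2.4e-02
    y -60 (array([ 0.2 , -0.96,  0.85, -0.05,  0.53]), '1e-02') (array([ 0.27, -0.18, -0.05, -1.17,  1.31]), '3e-30')
    y 0 (array([ 0.14, -1.01,  1.44, -0.06, -0.02]), '1e-02') (array([ 0.36, -0.17, -0.06, -1.17,  1.23]), '5e-20')
    y 60 (array([ 0.2 , -1.01,  1.66, -0.11, -0.29]), '9e-03') (array([ 0.45, -0.15, -0.08, -1.18,  1.14]), '2e-23')
```

```bash
cat > path.py <<'E'
import numpy as np,sys
from scipy.ndimage import label
from scipy.sparse import coo_matrix
from scipy.sparse.csgraph import dijkstra
a=float(sys.argv[1]);gx,gz=float(sys.argv[2]),28
def rpts(x0,x1,z0,z1,n=1.5):
    xs=np.r_[np.arange(x0,x1,n),x1];zs=np.r_[np.arange(z0,z1,n),z1]
    return np.r_[[(x,z) for x in xs for z in (z0,z1)],[(x,z) for x in (x0,x1) for z in zs]]
def sd(P,r): # signed dist to rect
    dx=np.maximum(r[0]-P[...,0],P[...,0]-r[1]);dz=np.maximum(r[2]-P[...,1],P[...,1]-r[3])
    return np.where((dx>0)|(dz>0),np.hypot(np.maximum(dx,0),np.maximum(dz,0)),np.maximum(dx,dz))
bins=[(40,44,0,64),(40,59.5,60,64),(55.5,59.5,60,89)]
planks=[(0,8,-70,0),(0,8,24,56)]
PB=np.concatenate([rpts(*r) for r in bins]);PP=np.concatenate([rpts(*r) for r in planks])
HX=np.arange(-70,6,1.);HZ=np.arange(-30,31,1.);TT=np.arange(0,.801,.04)
C=np.zeros((len(HX),len(HZ),len(TT)))
for k,t in enumerate(TT):
    c,s=np.cos(t),np.sin(t) # world = (c x + s z, -s x + c z)
    q=PB-[44,60];q=np.c_[c*q[:,0]+s*q[:,1],-s*q[:,0]+c*q[:,1]]
    for i,hx in enumerate(HX):
        W=q[None]+np.stack([np.full_like(HZ,hx),HZ],1)[:,None]
        d=np.min([sd(W,r).min(1) for r in planks],0)
        u=PP[None]-np.stack([np.full_like(HZ,hx),HZ],1)[:,None]
        B=np.stack([c*u[...,0]-s*u[...,1]+44,s*u[...,0]+c*u[...,1]+60],-1)
        d=np.minimum(d,np.min([sd(B,r).min(1) for r in bins],0))
        # hand: grasp at (gx,gz), tool back axis in bin = (-sin a, cos a), tool x=(cos a, sin a)
        G=B-[gx,gz];H=np.stack([G[...,0]*np.cos(a)+G[...,1]*np.sin(a),-G[...,0]*np.sin(a)+G[...,1]*np.cos(a)],-1)
        d=np.minimum(d,np.minimum(sd(H,(-39,39,47,250)),sd(H,(-12,12,-19,47))).min(1)-1.0)
        C[i,:,k]=d
i0=(np.argmin(abs(HX+60)),np.argmin(abs(HZ+15)),np.argmin(abs(TT-.68)));g=(np.argmin(abs(HX+2)),np.argmin(abs(HZ-1)),0)
print('start,goal clearance',C[i0],C[g])
for th in (3,2.5,2,1.5,1,.7,.4,0):
    m=C>=th
    m[g]=True
    L,n=label(m,np.ones((3,3,3)))
    # start: any far-out state
    if L[g] and L[g] in set(L[2][L[2]>0]): break
print('th',th)
idx=-np.ones(C.shape,int);idx[m]=np.arange(m.sum());rows=[];cols=[];w=[]
for dx in(-1,0,1):
  for dz in(-1,0,1):
    for dt in(-1,0,1):
      if (dx,dz,dt)==(0,0,0):continue
      A=idx[max(dx,0):C.shape[0]+min(dx,0),max(dz,0):C.shape[1]+min(dz,0),max(dt,0):C.shape[2]+min(dt,0)]
      B=idx[max(-dx,0):C.shape[0]+min(-dx,0),max(-dz,0):C.shape[1]+min(-dz,0),max(-dt,0):C.shape[2]+min(-dt,0)]
      k=(A>=0)&(B>=0);rows+=list(A[k]);cols+=list(B[k])
w=[]
Cm=C[m];rows=np.array(rows);cols=np.array(cols)
w=1+8*np.exp(-Cm[rows]) 
G=coo_matrix((w,(rows,cols))).tocsr()
D,pr=dijkstra(G,indices=idx[g],return_predecessors=True)
src=idx[2][idx[2]>=0];src=src[np.argmin(D[src])]
st=np.argwhere(m);p=[];n=src
while n>=0 and n!=-9999: p.append(st[n]);n=pr[n]
for q in p[::3]+[p[-1]]: print(HX[q[0]],HZ[q[1]],TT[q[2]].round(2),C[tuple(q)].round(1))
E
for a in 0.1 0.2; do for g in -26; do echo == $a $g; python3 path.py $a $g; done; done
python3 - <<'E'
from kin import *
import pickle
c=pickle.load(open('w1.pkl','rb'));p=np.load('kin.npy');s=np.load('stand.npy')
# w1 tool pose
Tm=R.from_matrix([[0.876,-0.085,0.474],[-0.075,-0.996,-0.04],[0.476,0,-0.879]]);tp=np.array([435.32,271.18,224.81])
off=Tm.inv().apply(c['origin']-tp);rel=Tm.inv()*R.from_quat(c['rotation']);print(off)
np.savez('hand.npz',off=off,rel=rel.as_quat())
for P,l in [((520,40,240),.2),((500,40,220),.25),((500,40,180),.15),((460,40,200),.2)]:
    q=toolR(-.01,l);x,co=ik(p,np.array(P,float),q.as_matrix(),robot.get_obs()['joint_pos'],(-1,-1))
    cc=dict(c);cc['origin']=np.array(P)+q.apply(off);cc['rotation']=(q*rel).as_quat()
    print(P,l,x.round(2),'%.0e'%co,cc['origin'].round(),[np.round(proj(cc,(s[0],37,z))) for z in (125,149,181)])
E
```

```text
== 0.1 -26
start,goal clearance 29.712625162825027 1.0
th 1.5
-68.0 -30.0 0.0 52.5
-65.0 -27.0 0.12 46.1
-62.0 -24.0 0.24 40.1
-59.0 -21.0 0.32 35.2
-56.0 -18.0 0.2 35.8
-53.0 -15.0 0.12 35.3
-50.0 -12.0 0.04 34.0
-47.0 -13.0 0.12 29.6
-44.0 -11.0 0.24 24.4
-41.0 -8.0 0.36 19.3
-38.0 -5.0 0.48 15.1
-35.0 -2.0 0.6 12.2
-32.0 1.0 0.72 9.2
-29.0 4.0 0.8 7.6
-26.0 5.0 0.8 6.2
-23.0 7.0 0.8 5.0
-20.0 8.0 0.8 4.1
-17.0 10.0 0.8 3.5
-14.0 13.0 0.76 3.1
-11.0 13.0 0.64 2.8
-8.0 12.0 0.52 3.6
-5.0 11.0 0.4 4.6
-3.0 8.0 0.28 4.6
-3.0 5.0 0.16 3.2
-2.0 2.0 0.04 1.6
-2.0 1.0 0.0 1.0
== 0.2 -26
start,goal clearance 29.712625162825027 1.0
th 1.5
-68.0 -30.0 0.0 52.5
-65.0 -27.0 0.12 46.1
-62.0 -24.0 0.24 40.1
-59.0 -21.0 0.32 35.2
-56.0 -18.0 0.2 35.8
-53.0 -15.0 0.12 35.3
-50.0 -12.0 0.04 34.0
-47.0 -13.0 0.12 29.6
-44.0 -11.0 0.24 24.4
-41.0 -8.0 0.36 19.3
-38.0 -5.0 0.48 15.1
-35.0 -2.0 0.6 12.2
-32.0 1.0 0.72 9.2
-29.0 4.0 0.8 7.6
-26.0 5.0 0.8 6.2
-23.0 7.0 0.8 5.0
-20.0 8.0 0.8 4.1
-17.0 10.0 0.8 3.5
-14.0 13.0 0.76 3.1
-11.0 13.0 0.64 2.8
-8.0 12.0 0.52 3.6
-5.0 11.0 0.4 4.6
-3.0 8.0 0.28 4.6
-3.0 5.0 0.16 3.2
-2.0 2.0 0.04 1.6
-2.0 1.0 0.0 1.0
[  70.196334     -0.68271396 -134.55355479]
(520, 40, 240) 0.2 [ 0.53 -0.01 -0.53  0.13 -0.88  0.96] 3e-30 [562.  40. 386.] [array([334.,  56.]), array([335.,  40.]), array([336.,  13.])]
(500, 40, 220) 0.25 [ 0.57 -0.05 -0.66  0.2  -0.76  0.86] 3e-20 [535.  40. 368.] [array([334.,  22.]), array([335.,  -1.]), array([336., -41.])]
(500, 40, 180) 0.15 [ 0.53  0.05 -0.61  0.11 -0.78  0.96] 3e-24 [549.  40. 324.] [array([336., -51.]), array([336., -87.]), array([ 338., -154.])]
(460, 40, 200) 0.2 [ 0.61 -0.08 -0.72  0.16 -0.78  0.84] 3e-21 [502.  40. 346.] [array([334., -94.]), array([ 335., -133.]), array([ 336., -204.])]
```

```bash
python3 - <<'E'
from kin import *
import pickle
c=pickle.load(open('w1.pkl','rb'));p=np.load('kin.npy');s=np.load('stand.npy');h=np.load('hand.npz')
off=h['off'];rel=R.from_quat(h['rel'])
for P,l in [((530,40,270),.3),((540,40,230),.25),((540,40,260),.3),((550,40,260),.3)]:
    q=toolR(-.01,l);x,co=ik(p,np.array(P,float),q.as_matrix(),robot.get_obs()['joint_pos'],(-1,-1))
    cc=dict(c);cc['origin']=np.array(P)+q.apply(off);cc['rotation']=(q*rel).as_quat()
    print(P,l,x.round(2),'%.0e'%co,cc['origin'].round(),[np.round(proj(cc,(s[0],37,z))) for z in (125,149,181)]);plan(P,q)
E
```

```text
(530, 40, 270) 0.3 [ 0.55 -0.07 -0.58  0.22 -0.82  0.88] 2e-25 [557.  40. 419.] [array([334., 113.]), array([334., 101.]), array([335.,  81.])]
offset first (units) [ 2.974  6.131 -1.16 ]
turn (units of 5deg) [ 0.453  3.173 -0.97 ] offset after turn [ 2.69   6.337 -0.618]
(540, 40, 230) 0.25 [ 0.52  0.01 -0.57  0.18 -0.78  0.93] 2e-24 [575.  40. 378.] [array([335.,  96.]), array([335.,  82.]), array([336.,  58.])]
offset first (units) [ 3.199  6.081 -0.155]
turn (units of 5deg) [ 0.428  2.6   -0.98 ] offset after turn [2.651 6.334 0.279]
(540, 40, 260) 0.3 [ 0.54 -0.04 -0.58  0.22 -0.79  0.89] 3e-24 [567.  40. 409.] [array([334., 122.]), array([335., 111.]), array([335.,  92.])]
offset first (units) [ 3.217  6.1   -0.905]
turn (units of 5deg) [ 0.453  3.173 -0.97 ] offset after turn [ 2.855  6.334 -0.306]
(550, 40, 260) 0.3 [ 0.53 -0.02 -0.56  0.21 -0.79  0.9 ] 3e-25 [577.  40. 409.] [array([334., 137.]), array([335., 126.]), array([335., 109.])]
offset first (units) [ 3.465  6.075 -0.899]
turn (units of 5deg) [ 0.453  3.173 -0.97 ] offset after turn [ 3.094  6.332 -0.232]
```

```bash
python3 -m crank '[{"offset":[0.4,0.76,-0.02],"turn":[0,0,0]},{"offset":[0.4,0.76,-0.02],"turn":[0,0,0]},{"offset":[0.4,0.76,-0.02],"turn":[0,0,0]},{"offset":[0.4,0.76,-0.02],"turn":[0,0,0]},{"offset":[0.4,0.76,-0.02],"turn":[0,0,0]},{"offset":[0.4,0.76,-0.02],"turn":[0,0,0]},{"offset":[0.4,0.76,-0.02],"turn":[0,0,0]},{"offset":[0.4,0.76,-0.02],"turn":[0,0,0]},{"offset":[0,0,0],"turn":[0.14,0.87,-0.33]},{"offset":[0,0,0],"turn":[0.14,0.87,-0.33]},{"offset":[0,0,0],"turn":[0.14,0.87,-0.33]},{"offset":[0,0,0],"turn":[0,0,0]}]'
python3 - <<'E'
from h import *
import pickle
c=cam('wrist');cv2.imwrite('pics/w2.png',c['image']);pickle.dump(c,open('w2.pkl','wb'))
s=np.load('stand.npy');W=lambda p:np.array([s[0]+p[0]*np.cos(s[2])-p[1]*np.sin(s[2]),s[1]+p[0]*np.sin(s[2])+p[1]*np.cos(s[2]),p[2]])
for y in (-60,60):
  for n,x,z in [('base0',-20,0),('base18',-20,18),('low',0,125),('lowb',8,125),('upbot',0,149),('uptop',0,181),('uptopb',8,181)]: print(y,n,np.round(proj(c,W((x,y,z))),1))
cv2.imwrite('pics/w2c.png',cv2.resize(c['image'][20:220,180:480],None,fx=2.66,fy=2.66,interpolation=cv2.INTER_CUBIC))
u=int(proj(c,W((0,60,149)))[0]);print(u);im=c['image'].astype(int).sum(2)
print(im[30:200,u-3:u+4].mean(1).astype(int).tolist())
E
```

```text
t: 5.45
position: [537.1, 40.1, 229.2]
tool_rot: [0.992, -0.003, 0.125, 0.0]
ft_force: [-0.3, -0.1, 0.1]
finger_gap: 0.996
finger_force: 0.0
-60 base0 [400.2 160.1]
-60 base18 [403.7 156.6]
-60 low [435.   93.1]
-60 lowb [435.2  79.8]
-60 upbot [446.1  78.7]
-60 uptop [465.   54.2]
-60 uptopb [465.2  37.1]
60 base0 [268.8 159.5]
60 base18 [265.7 156. ]
60 low [237.9  92.2]
60 lowb [237.9  79. ]
60 upbot [228.1  77.8]
60 uptop [211.2  53.1]
60 uptopb [211.2  36. ]
228
[346, 347, 347, 346, 345, 346, 345, 343, 329, 304, 250, 201, 185, 185, 183, 173, 173, 173, 174, 176, 183, 189, 188, 191, 183, 177, 173, 172, 177, 182, 191, 199, 203, 202, 194, 188, 195, 217, 227, 223, 202, 189, 187, 187, 188, 194, 227, 289, 305, 308, 310, 313, 309, 283, 227, 196, 191, 189, 189, 187, 181, 179, 177, 181, 183, 185, 186, 185, 191, 192, 193, 192, 190, 191, 195, 192, 187, 182, 183, 187, 194, 193, 192, 190, 188, 182, 165, 150, 144, 147, 144, 149, 176, 219, 228, 223, 216, 212, 213, 214, 212, 211, 207, 206, 201, 199, 200, 203, 201, 204, 207, 210, 218, 222, 221, 218, 216, 220, 223, 224, 227, 226, 218, 208, 185, 149, 139, 184, 290, 378, 401, 403, 402, 405, 406, 408, 412, 411, 412, 408, 406, 409, 409, 412, 415, 418, 420, 423, 422, 418, 418, 416, 414, 410, 404, 400, 392, 387, 384, 386, 389, 392, 397, 398, 400, 401, 399, 400, 397, 397]
```

View pics/w2.png

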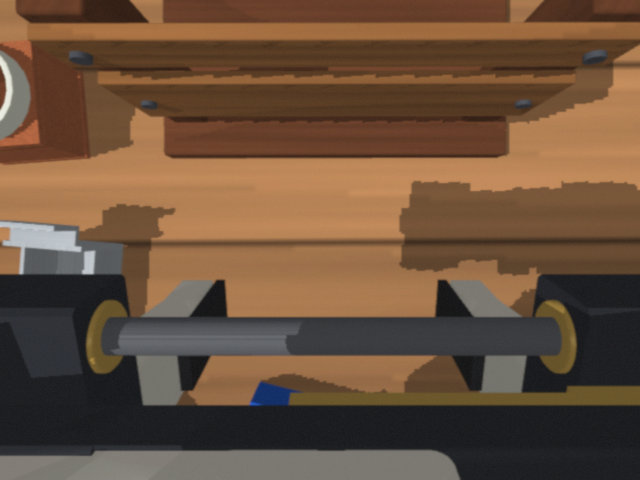

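Wrist view: upper plank top-front edge at row 40, lower plank top-front edge at row 83.5 (nominal would be 53 and 92), base front edge at row 156 with corners (166,156) and (507,156). The planks sit clearly above nominal, so I'll refit everything.

```bash
python3 - <<'E'
from h import *
import pickle
from scipy.optimize import least_squares
T,S,C=[pickle.load(open(n+'.pkl','rb')) for n in ('top0','scene0','w2')]
im=C['image'].astype(int).sum(2)
for u in (200,290,400,450): print(u,im[36:46,u].tolist(),im[78:92,u].tolist(),im[148:164,u].tolist())
tc=lambda u,v:((u+.5)/3.33-.5+160,(v+.5)/3.33-.5+100)
sc=lambda u,v:((u+.5)/3.15-.5+185,(v+.5)/3.15-.5+230)
W=lambda s,p:np.array([s[0]+p[0]*np.cos(s[2])-p[1]*np.sin(s[2]),s[1]+p[0]*np.sin(s[2])+p[1]*np.cos(s[2]),p[2]])
pts=[(T,(140,150,18),tc(294,63)),(T,(140,-150,18),tc(706,57)),(T,(-20,150,18),tc(297,275)),(T,(-20,-150,18),tc(708,268)),
(S,(140,150,0),sc(380,555)),(S,(140,-150,0),sc(14,323)),(C,(-20,150,0),(166,157.5)),(C,(-20,-150,0),(507,157.5))]
lines=[(S,8,125,(252,272.7)),(S,8,125,(277,285.6)),(S,8,125,(302,299.5)),(S,8,149,(252,267.8)),(S,8,149,(277,280.9)),(S,8,149,(302,294.6)),
(C,0,125,(228,83.7)),(C,0,125,(400,83.7)),(C,0,181,(228,40)),(C,0,181,(400,40)),(C,8,181,(300,24))]
def line(c,s,a,b,p):
    A,B=np.array(proj(c,W(s,a))),np.array(proj(c,W(s,b)));d=(B-A)/np.linalg.norm(B-A);p=np.array(p)-A;return d[0]*p[1]-d[1]*p[0]
def f(s,off=True):
    r=[]
    for c,p,m in pts: r+=list(np.array(proj(shift(c,s),W(s,p)))-m)
    for c,x,z,m in lines: r.append(line(shift(c,s),s,(x,-140,z+s[3]),(x,140,z+s[3]),m))
    return r+list(np.array(s[4:])/1.0*.5)
def shift(c,s):
    k=[T,S,C].index(c) if False else (0 if c is T else 1 if c is S else 2)
    d=dict(c);d['origin']=np.array(c['origin'])+s[4+3*k:7+3*k];return d
r=least_squares(f,[655,37,0,12]+[0]*9);print(r.x.round(3));print(np.round(r.fun[:27],1));np.save('stand.npy',r.x[:4])
J=r.jac;print('sd',np.sqrt(np.diag(np.linalg.inv(J.T@J)))[:4].round(3))
E
```

```text
200 [355, 351, 335, 307, 254, 210, 191, 184, 182, 174] [313, 312, 314, 316, 311, 288, 235, 195, 188, 191, 193, 190, 184, 180] [227, 224, 227, 231, 218, 206, 184, 155, 139, 182, 286, 377, 400, 398, 403, 402]
290 [339, 343, 320, 294, 242, 211, 197, 198, 190, 187] [311, 302, 308, 304, 298, 270, 213, 170, 168, 183, 187, 177, 183, 180] [221, 221, 223, 219, 215, 207, 180, 139, 131, 208, 323, 385, 402, 405, 406, 407]
400 [335, 332, 319, 281, 230, 204, 198, 188, 182, 169] [300, 290, 292, 291, 283, 249, 206, 185, 182, 176, 180, 177, 184, 175] [210, 216, 217, 216, 217, 199, 178, 138, 135, 237, 360, 398, 403, 407, 414, 413]
450 [328, 330, 313, 277, 228, 201, 194, 180, 180, 175] [294, 293, 296, 286, 275, 243, 195, 176, 185, 188, 187, 185, 184, 170] [201, 203, 215, 218, 208, 198, 171, 128, 140, 231, 364, 400, 402, 404, 411, 416]
[ 6.55212e+02  3.55920e+01 -5.00000e-03  5.11700e+00 -8.84000e-01
 -5.80000e-01  2.93000e-01  1.43600e+00  5.74000e-01 -2.26700e+00
 -5.51000e-01  6.00000e-03 -7.68000e+00]
[ 0.1 -0.4 -0.2 -0.9 -0.4  1.   0.9  0.9  0.4 -0.8  1.4 -1.2  2.8  0.4
 -2.8  0.2 -0.6 -1.4 -1.3  0.2 -0.3 -0.3  0.9  0.8  0.3  0.2 -2. ]
sd [1.284 1.343 0.003 1.45 ]
```

```bash
python3 - <<'E'
from h import *
import pickle
from scipy.optimize import least_squares
T,S,C=[pickle.load(open(n+'.pkl','rb')) for n in ('top0','scene0','w2')]
tc=lambda u,v:((u+.5)/3.33-.5+160,(v+.5)/3.33-.5+100)
sc=lambda u,v:((u+.5)/3.15-.5+185,(v+.5)/3.15-.5+230)
W=lambda s,p:np.array([s[0]+p[0]*np.cos(s[2])-p[1]*np.sin(s[2]),s[1]+p[0]*np.sin(s[2])+p[1]*np.cos(s[2]),p[2]])
pts=[(T,(140,150,18),tc(294,63)),(T,(140,-150,18),tc(706,57)),(T,(-20,150,18),tc(297,275)),(T,(-20,-150,18),tc(708,268)),
(S,(140,150,0),sc(380,555)),(S,(140,-150,0),sc(14,323)),(C,(-20,150,18),(165.5,154.5)),(C,(-20,-150,18),(508,154))]
lines=[(S,8,125,(252,272.7)),(S,8,125,(277,285.6)),(S,8,125,(302,299.5)),(S,8,149,(252,267.8)),(S,8,149,(277,280.9)),(S,8,149,(302,294.6)),
(C,0,125,(228,83.8)),(C,0,125,(400,83.3)),(C,0,181,(228,40)),(C,0,181,(400,39.5)),(C,8,181,(300,24))]
def line(c,s,a,b,p):
    A,B=np.array(proj(c,W(s,a))),np.array(proj(c,W(s,b)));d=(B-A)/np.linalg.norm(B-A);p=np.array(p)-A;return d[0]*p[1]-d[1]*p[0]
def shift(c,s):
    k=(0 if c is T else 1 if c is S else 2)
    d=dict(c);d['origin']=np.array(c['origin'])+s[4+3*k:7+3*k];return d
for wt in (.5,1,100):
  def f(s):
    r=[]
    for c,p,m in pts: r+=list(np.array(proj(shift(c,s),W(s,p)))-m)
    for c,x,z,m in lines: r.append(line(shift(c,s),s,(x,-140,z+s[3]),(x,140,z+s[3]),m))
    return r+list(np.array(s[4:])*wt)
  r=least_squares(f,[655,37,0,12]+[0]*9);print(r.x.round(3));print(np.round(r.fun[:27],1))
  J=r.jac;print('sd',np.sqrt(np.diag(np.linalg.inv(J.T@J)))[:4].round(3))
  if wt==.5: np.save('stand.npy',r.x[:4])
E
```

```text
[ 6.56417e+02  3.54200e+01 -3.00000e-03  1.13490e+01 -4.30000e-02
 -6.44000e-01  4.84000e-01  9.80000e-01  7.19000e-01 -1.26800e+00
 -9.37000e-01 -7.50000e-02  2.05600e+00]
[ 0.1 -0.5 -0.3 -1.1 -0.3  0.9  0.9  0.6 -0.1 -0.1  0.9 -0.4 -0.3  0.2
  0.3  0.  -0.3 -1.  -0.9  0.5  0.1  0.2  0.3  0.4  0.5  0.6 -1.6]
sd [1.284 1.341 0.003 1.422]
[ 6.56221e+02  3.54430e+01 -4.00000e-03  1.14130e+01 -6.60000e-02
 -3.49000e-01  1.11000e-01  7.43000e-01  4.02000e-01 -6.08000e-01
 -6.77000e-01 -5.30000e-02  1.04200e+00]
[ 0.1 -0.5 -0.1 -1.1 -0.2  0.9  1.1  0.7  0.1  0.1  1.1 -0.2 -0.7  0.5
  0.8  0.3 -0.4 -1.2 -1.1  0.4 -0.1  0.   0.4  0.6  0.4  0.5 -1.8]
sd [0.737 0.844 0.003 1.228]
[ 6.56133e+02  3.54950e+01 -4.00000e-03  1.21870e+01 -0.00000e+00
 -0.00000e+00  0.00000e+00  0.00000e+00  0.00000e+00 -0.00000e+00
 -0.00000e+00 -0.00000e+00  0.00000e+00]
[ 0.3 -0.4 -0.  -1.  -0.1  1.   1.2  0.7  0.1  0.6  1.1  0.3 -1.2  1.2
  1.3  1.  -0.7 -1.5 -1.3  0.1 -0.3 -0.3  0.7  0.8  0.2  0.4 -2.1]
sd [0.328 0.517 0.003 0.805]
```

```bash
python3 - <<'E'
from kin import *
import pickle
w=pickle.load(open('w1.pkl','rb'));t=pickle.load(open('top0.pkl','rb'))
b=np.load('bin.npy')
for P in (atz(w,228,281,45),atz(w,228,281,30),atz(w,180,222,45),atz(t,177,241,45),atz(t,164,229,45)):
    print('blue in bin frame',rz(-b[2]).apply(P-[b[0],b[1],0]).round())
q=toolR(b[2],.1);app=q.apply([0,0,1]);g=np.array([b[0]-26*np.cos(b[2]),b[1]-26*np.sin(b[2]),28])-3*app
plan(g-[0,0,130],q) if 0 else None
plan(g+[0,0,130],q);print(g)
E
```

```text
blue in bin frame [-45.  81.  45.]
blue in bin frame [-44.  85.  30.]
blue in bin frame [  4. 124.  45.]
blue in bin frame [-26.  83.  45.]
blue in bin frame [  0. 116.  45.]
offset first (units) [-1.6   -5.687  1.371]
turn (units of 5deg) [-0.16  -1.707  0.914] offset after turn [-1.832 -5.57   1.548]
[491.22831179 268.49804783  30.9850125 ]
```

```bash
python3 -m crank '[{"offset":[0,0,0],"turn":[-0.08,-0.85,0.46]},{"offset":[0,0,0],"turn":[-0.08,-0.85,0.46]},{"offset":[-0.26,-0.79,0.22],"turn":[0,0,0]},{"offset":[-0.26,-0.79,0.22],"turn":[0,0,0]},{"offset":[-0.26,-0.79,0.22],"turn":[0,0,0]},{"offset":[-0.26,-0.8,0.22],"turn":[0,0,0]},{"offset":[-0.26,-0.8,0.22],"turn":[0,0,0]},{"offset":[-0.26,-0.8,0.22],"turn":[0,0,0]},{"offset":[-0.26,-0.8,0.22],"turn":[0,0,0]},{"offset":[0,0,0],"turn":[0,0,0]},{"offset":[0,0,0],"turn":[0,0,0]}]' 80
python3 - <<'E'
from h import *
b=np.load('bin.npy');q=toolR(b[2],.1);app=q.apply([0,0,1]);g=np.array([b[0]-26*np.cos(b[2]),b[1]-26*np.sin(b[2]),28])-3*app
plan(g,q);print(robot.get_obs()['joint_pos'])
E
```

```text
t: 6.6
position: [494.1, 270.1, 161.3]
tool_rot: [0.998, -0.044, 0.05, 0.002]
ft_force: [-0.9, 0.0, 0.2]
finger_gap: 0.911
finger_force: 0.0
offset first (units) [-0.392  0.044  3.236]
turn (units of 5deg) [0.006 0.002 0.   ] offset after turn [-0.393  0.046  3.235]
[ 0.90237036  0.20575439 -0.46692572  0.11184259 -0.84678221  0.50898226]
```

```bash
python3 -m crank '[{"offset":[-0.2,0.02,0.4],"turn":[0,0,0]},{"offset":[-0.19,0.02,0.4],"turn":[0,0,0]},{"offset":[0,0,0.5],"turn":[0,0,0]},{"offset":[0,0,0.5],"turn":[0,0,0]},{"offset":[0,0,0.5],"turn":[0,0,0]},{"offset":[0,0,0.5],"turn":[0,0,0]},{"offset":[0,0,0.435],"turn":[0,0,0]},{"offset":[0,0,0],"turn":[0,0,0]},{"offset":[0,0,0],"turn":[0,0,0]}]'
python3 - <<'E'
from h import *
b=np.load('bin.npy');q=toolR(b[2],.1);app=q.apply([0,0,1]);g=np.array([b[0]-26*np.cos(b[2]),b[1]-26*np.sin(b[2]),28])-3*app
plan(g,q)
E
```

```text
t: 7.5
position: [492.2, 267.4, 31.9]
tool_rot: [0.998, -0.045, 0.05, 0.002]
ft_force: [-0.5, 0.1, 0.9]
finger_gap: 0.919
finger_force: 0.0
offset first (units) [-0.029 -0.025  0.02 ]
turn (units of 5deg) [-0.004 -0.007 -0.029] offset after turn [-0.029 -0.026  0.02 ]
```

```bash
python3 -m crank '[{"offset":[-0.03,-0.03,0.02],"turn":[0,0,0]},{"offset":[0,0,0],"turn":[0,0,0]},{"offset":[0,0,0],"turn":[0,0,0]},{"offset":[0,0,0],"turn":[0,0,0]},{"offset":[0,0,0],"turn":[0,0,0]},{"offset":[0,0,0],"turn":[0,0,0]}]' 40 8
python3 -m crank '[{"offset":[0,0,0],"turn":[0,0,0]},{"offset":[0,0,0],"turn":[0,0,0]},{"offset":[0,0,0],"turn":[0,0,0]}]' 40 50
```

```text
t: 8.1
position: [490.9, 269.1, 31.3]
tool_rot: [0.998, -0.045, 0.051, 0.002]
ft_force: [-1.4, -0.6, 7.4]
finger_gap: 0.684
finger_force: 8.0
t: 8.4
position: [490.8, 269.1, 31.3]
tool_rot: [0.998, -0.045, 0.051, 0.002]
ft_force: [-2.5, -1.2, 6.9]
finger_gap: 0.68
finger_force: 50.0
```

```bash
python3 -m crank '[{"offset":[0,0,-0.3],"turn":[0,0,0]},{"offset":[0,0,-0.5],"turn":[0,0,0]},{"offset":[0,0,-0.7],"turn":[0,0,0]},{"offset":[0,0,-0.8],"turn":[0,0,0]},{"offset":[0,0,-0.8],"turn":[0,0,0]},{"offset":[0,0,-0.7],"turn":[0,0,0]},{"offset":[0,0,-0.4],"turn":[0,0,0]},{"offset":[0,0,0],"turn":[0,0,0]},{"offset":[0,0,0],"turn":[0,0,0]},{"offset":[0,0,0],"turn":[0,0,0]}]'
python3 - <<'E'
from h import *
import pickle
c=cam('wrist');pickle.dump((c,robot.get_obs()),open('w3.pkl','wb'))
cv2.imwrite('pics/w3.png',cv2.resize(c['image'][60:360,130:530],None,fx=2,fy=2,interpolation=cv2.INTER_CUBIC));print(robot.get_obs()['ft_torque'])
E
```

```text
t: 9.4
position: [473.3, 269.7, 196.1]
tool_rot: [0.998, -0.045, 0.049, 0.003]
ft_force: [-0.0, 1.2, -3.0]
finger_gap: 0.683
finger_force: 49.9
[0.04815093 0.49677425 0.07381445]
```

View pics/w3.png

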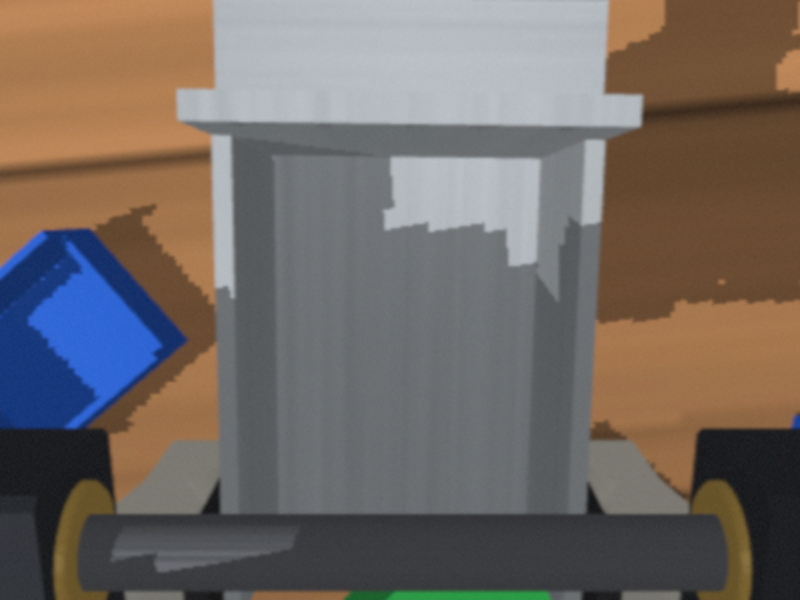

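Crop shows the bin upright between the fingers; back-plate top corners at (178,90), (642,95), (178,124), (642,126), wall tops at (213,136)/(605,140), inner floor corners at (272,155)/(540,157). Fit the in-hand pose.

```bash
python3 - <<'E'
from kin import *
import pickle
c,o=pickle.load(open('w3.pkl','rb'));T=R.from_quat(o['tool_rot']);tp=o['position']
F=lambda u,v:(130+(u+.5)/2-.5,60+(v+.5)/2-.5)
m=[((44,30,64),F(178,90)),((44,-30,64),F(642,95)),((40,30,64),F(178,124)),((40,-30,64),F(642,126)),((40,30,45),F(213,136)),((40,-30,45),F(605,140)),((40,27,3),F(272,155)),((40,-27,3),F(540,157))]
# nominal: bin orientation = T * inv(ry(-a)*flip)
flip=R.from_matrix([[1,0,0],[0,-1,0],[0,0,-1]])
def pose(x):
    Rb=T*flip*R.from_euler('yzx',[.1+x[3],x[4],x[5]]) ; g=tp+3*T.apply([0,0,1])
    return Rb,g-Rb.apply([-26+x[0],x[1],28+x[2]])
def f(x):
    Rb,O=pose(x);return np.r_[np.ravel([np.array(proj(c,O+Rb.apply(p)))-q for p,q in m]),x[:3]/3,x[3:]/.03]
r=least_squares(f,np.zeros(6));print(r.x.round(3),r.fun.round(1))
print('bin euler world zyx (nominal)',pose(np.zeros(6))[0].as_euler('zyx').round(3),'fit',pose(r.x)[0].as_euler('zyx').round(3),pose(r.x)[1].round(1))
E
```

```text
[-2.247 -0.699  2.167  0.    -0.007  0.003] [-0.2  0.4  0.5 -0.2  0.4 -0.5 -0.4  0.3 -0.7  0.1  0.1 -0.3  0.5  0.1
 -0.3  0.1 -0.7 -0.2  0.7  0.  -0.2  0.1]
bin euler world zyx (nominal) [-0.09   0.001 -0.001] fit [-0.096  0.001  0.003] [501.9 267.8 163. ]
```

```bash
cat > go.py <<'E'
from kin import *
import sys
p=np.load('kin.npy');s=np.load('stand.npy');flip=R.from_matrix([[1,0,0],[0,-1,0],[0,0,-1]])
try: DX,DZ=np.load('corr.npy')
except Exception: DX=DZ=0.
G=np.array([-27,-.4,28.5]);A=.1;BY=-.005
Rg=flip*R.from_euler('yz',[A,BY])       # bin in tool
def tcp(hx,hz,t,y=0):
    Rb=rz(s[2])*ry(t); H=np.array([s[0],s[1],0])+rz(s[2]).apply([hx+DX,y,125+s[3]+DZ+hz])
    q=Rb*Rg.inv(); return H+Rb.apply(G-[44,0,60])-3*q.apply([0,0,1]),q
def cur():
    o=robot.get_obs();T=R.from_quat(o['tool_rot']);Rb=T*Rg;H=o['position']+3*T.apply([0,0,1])-Rb.apply(G-[44,0,60])
    d=rz(-s[2]).apply(H-[s[0],s[1],125+s[3]+DZ]);d[0]-=DX
    print('t %.2f hook'%o['t'],d.round(1),'yaw,tilt,roll',((rz(-s[2])*Rb).as_euler('zyx')).round(3),'F',o['ft_force'].round(1),'M',o['ft_torque'].round(2));return o
if __name__=='__main__':
    o=cur();T=R.from_quat(o['tool_rot']);P=o['position']
    w=np.array(eval(sys.argv[1]),float).reshape(-1,3)
    seed=o['joint_pos']
    for k in w:
        Q,q=tcp(*k);x,c=ik(p,Q,q.as_matrix(),seed,(-1,-1))
        print(k,'turn',np.round(np.degrees((T.inv()*q).as_rotvec())/5,3),'off',np.round(T.inv().apply(Q-P)/40,3),'off_after',np.round(q.inv().apply(Q-P)/40,3),'ik %.0e'%c,'dj %.2f'%abs(x-seed).max())
        T,P,seed=q,Q,x
E
python3 go.py '[(-75,75,0),(-75,-10,0),(-60,-12,.76),(-36,0,.76),(-30,4,.76)]'
```

```text
t 9.45 hook [-112.7  227.6   88.2] yaw,tilt,roll [-0.091  0.001 -0.   ] F [ 0.  -1.1 -2. ] M [0.05 0.5  0.07]
[-75.  75.   0.] turn [ 0.107  0.012 -1.039] off [1.397 5.749 0.478] off_after [0.87  5.856 0.424] ik 1e-25 dj 0.56
[-75. -10.   0.] turn [0. 0. 0.] off [-2.120e-01 -1.000e-03  2.114e+00] off_after [-2.120e-01 -1.000e-03  2.114e+00] ik 1e-25 dj 0.22
[-60.   -12.     0.76] turn [ 0.044 -8.709 -0.   ] off [ 0.51   0.003 -1.33 ] off_after [-0.547 -0.003 -1.315] ik 4e-28 dj 1.04
[-36.     0.     0.76] turn [0. 0. 0.] off [ 0.29   0.001 -0.605] off_after [ 0.29   0.001 -0.605] ik 6e-26 dj 0.07
[-30.     4.     0.76] turn [0. 0. 0.] off [ 0.057  0.    -0.171] off_after [ 0.057  0.    -0.171] ik 3e-21 dj 0.02
```

```bash
python3 -m crank '[{"offset":[0,0.2,0],"turn":[0.05,0,-0.52]},{"offset":[0,0.3,0],"turn":[0.05,0,-0.52]},{"offset":[0.1,0.7,0.05],"turn":[0,0,0]},{"offset":[0.11,0.8,0.05],"turn":[0,0,0]},{"offset":[0.11,0.8,0.05],"turn":[0,0,0]},{"offset":[0.11,0.8,0.05],"turn":[0,0,0]},{"offset":[0.11,0.8,0.05],"turn":[0,0,0]},{"offset":[0.11,0.7,0.05],"turn":[0,0,0]},{"offset":[0.11,0.5,0.05],"turn":[0,0,0]},{"offset":[0.11,0.26,0.05],"turn":[0,0,0]},{"offset":[0,0,0],"turn":[0,0,0]},{"offset":[0,0,0],"turn":[0,0,0]}]'
python3 go.py '[(-75,75,0),(-60,-12,.76)]'
```

```text
t: 10.65
position: [509.4, 36.1, 184.5]
tool_rot: [0.999, 0.001, 0.05, -0.0]
ft_force: [-0.0, 0.1, -1.7]
finger_gap: 0.681
finger_force: 49.9
t 10.65 hook [-75.8   0.6  76.7] yaw,tilt,roll [-0.     0.     0.001] F [-0.   0.1 -1.7] M [-0.03  0.49  0.04]
[-75.  75.   0.] turn [-0.009  0.002 -0.004] off [0.015 0.016 0.044] off_after [0.015 0.016 0.044] ik 2e-29 dj 0.00
[-60.   -12.     0.76] turn [ 0.044 -8.709 -0.   ] off [0.298 0.001 0.784] off_after [0.756 0.004 0.364] ik 1e-23 dj 0.82
```

```bash
python3 -m crank '[{"offset":[0.1,0,0.28],"turn":[0,0,0]},{"offset":[0.1,0.01,0.28],"turn":[0,0,0]},{"offset":[0.1,0,0.26],"turn":[0,0,0]},{"offset":[0,0,0],"turn":[0.005,-0.97,0]},{"offset":[0,0,0],"turn":[0.005,-0.97,0]},{"offset":[0,0,0],"turn":[0.005,-0.97,0]},{"offset":[0,0,0],"turn":[0.005,-0.97,0]},{"offset":[0,0,0],"turn":[0.005,-0.97,0]},{"offset":[0,0,0],"turn":[0.005,-0.97,0]},{"offset":[0,0,0],"turn":[0.005,-0.97,0]},{"offset":[0,0,0],"turn":[0.005,-0.97,0]},{"offset":[0,0,0],"turn":[0.005,-0.95,0]}]'
python3 -m crank '[{"offset":[0,0,0],"turn":[0,0,0]},{"offset":[0,0,0],"turn":[0,0,0]}]'
python3 go.py '[(-36,0,.76),(-26,5,.76),(-20,9,.76),(-14,13,.76),(-11,13,.64),(-8,12,.52),(-5,11,.4),(-3,8,.28),(-2.5,5,.16),(-2,2,.04),(-2,1,0)]'
```

```text
t: 11.85
position: [525.4, 36.0, 152.2]
tool_rot: [0.946, 0.001, -0.325, -0.002]
ft_force: [0.2, 0.0, -3.0]
finger_gap: 0.681
finger_force: 49.9
t: 12.05
position: [525.0, 35.8, 151.7]
tool_rot: [0.946, 0.001, -0.324, -0.002]
ft_force: [-0.0, 0.7, -2.1]
finger_gap: 0.681
finger_force: 49.9
t 12.05 hook [-60.1   0.4 -13.1] yaw,tilt,roll [0.    0.759 0.001] F [-0.   0.7 -2.1] M [-0.03 -2.48  0.02]
[-36.     0.     0.76] turn [-0.006 -0.007  0.005] off [ 0.275  0.01  -0.628] off_after [ 0.275  0.01  -0.628] ik 1e-25 dj 0.07
[-26.     5.     0.76] turn [0. 0. 0.] off [ 0.121  0.001 -0.252] off_after [ 0.121  0.001 -0.252] ik 9e-30 dj 0.03
[-20.     9.     0.76] turn [0. 0. 0.] off [ 0.057  0.    -0.171] off_after [ 0.057  0.    -0.171] ik 5e-21 dj 0.02
[-14.    13.     0.76] turn [0. 0. 0.] off [ 0.057  0.    -0.171] off_after [ 0.057  0.    -0.171] ik 7e-21 dj 0.02
[-11.    13.     0.64] turn [-0.007  1.375 -0.   ] off [0.136 0.001 0.171] off_after [0.115 0.001 0.186] ik 4e-25 dj 0.15
[-8.   12.    0.52] turn [-0.007  1.375  0.   ] off [0.154 0.001 0.2  ] off_after [0.129 0.001 0.217] ik 3e-23 dj 0.15
[-5.  11.   0.4] turn [-0.007  1.375  0.   ] off [0.156 0.001 0.209] off_after [0.129 0.001 0.226] ik 1e-21 dj 0.16
[-3.    8.    0.28] turn [-0.007  1.375 -0.   ] off [0.147 0.001 0.274] off_after [0.113 0.001 0.289] ik 9e-20 dj 0.17
[-2.5   5.    0.16] turn [-0.007  1.375  0.   ] off [0.103 0.001 0.289] off_after [0.067 0.    0.299] ik 9e-30 dj 0.18
[-2.    2.    0.04] turn [-0.007  1.375  0.   ] off [0.094 0.    0.291] off_after [0.058 0.    0.3  ] ik 2e-27 dj 0.19
[-2.  1.  0.] turn [-0.002  0.458 -0.   ] off [0.021 0.    0.098] off_after [0.017 0.    0.099] ik 8e-25 dj 0.07
```

```bash
python3 -m crank '[{"offset":[0.07,0,-0.16],"turn":[0,0,0]},{"offset":[0.07,0,-0.16],"turn":[0,0,0]},{"offset":[0.07,0.01,-0.16],"turn":[0,0,0]},{"offset":[0.065,0,-0.15],"turn":[0,0,0]},{"offset":[0,0,0],"turn":[0,0,0]},{"offset":[0,0,0],"turn":[0,0,0]},{"offset":[0,0,0],"turn":[0,0,0]}]'
python3 -m crank '[{"offset":[0.04,0,-0.08],"turn":[0,0,0]},{"offset":[0.04,0,-0.08],"turn":[0,0,0]},{"offset":[0.04,0,-0.09],"turn":[0,0,0]},{"offset":[0,0,0],"turn":[0,0,0]},{"offset":[0,0,0],"turn":[0,0,0]}]'
python3 - <<'E'
from go import *
cur()
c=cam('scene');cv2.imwrite('pics/s4.png',cv2.resize(c['image'][240:330,220:340],None,fx=6,fy=6,interpolation=cv2.INTER_CUBIC))
H=lambda x,z,y=0:np.array([s[0],s[1],0])+rz(s[2]).apply([x,y,125+s[3]+z])
for n,x,z in [('low back',8,0),('upbot back',8,24),('lip top',3.8,16.7)]:
    print(n,[((np.array(proj(c,H(x,z,y)))-[220,240])*6).round() for y in (-25,25)])
E
```

```text
t: 12.75
position: [548.5, 35.3, 166.8]
tool_rot: [0.946, 0.001, -0.324, -0.002]
ft_force: [0.9, 0.6, -3.0]
finger_gap: 0.679
finger_force: 49.9
t: 13.25
position: [558.8, 35.4, 171.8]
tool_rot: [0.946, 0.001, -0.324, -0.002]
ft_force: [0.4, 0.0, -3.1]
finger_gap: 0.68
finger_force: 49.9
t 13.25 hook [-26.3   0.1   7. ] yaw,tilt,roll [0.    0.759 0.001] F [ 0.4  0.  -3.1] M [-0.07 -2.49 -0.01]
low back [array([275., 249.]), array([399., 317.])]
upbot back [array([268., 210.]), array([395., 279.])]
lip top [array([278., 213.]), array([404., 281.])]
```

View pics/s4.png

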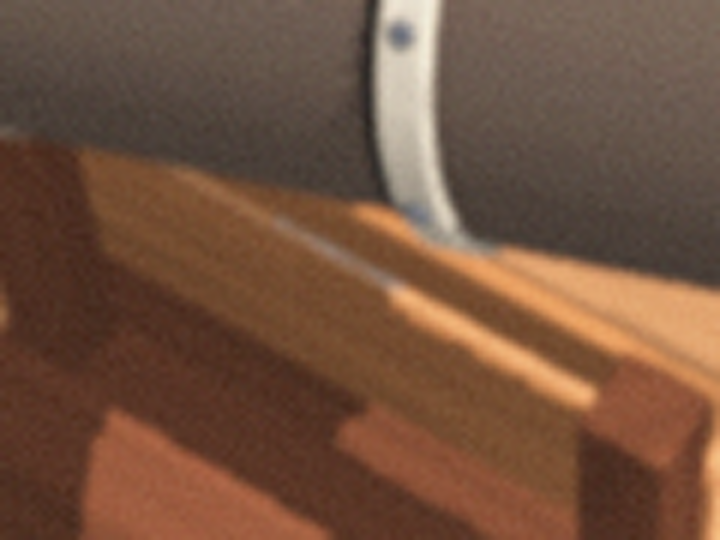

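The lip is visible in the gap from (275,220) to (395,285), above the lower plank. Now I'll feel upward for the upper plank's underside.

```bash
python3 -m crank '[{"offset":[-0.015,0,-0.02],"turn":[0,0,0]},{"offset":[-0.015,0,-0.02],"turn":[0,0,0]},{"offset":[-0.015,0,-0.02],"turn":[0,0,0]},{"offset":[0,0,0],"turn":[0,0,0]},{"offset":[0,0,0],"turn":[0,0,0]}]'; python3 -c "from go import *;cur()"
python3 -m crank '[{"offset":[-0.015,0,-0.02],"turn":[0,0,0]},{"offset":[0,0,0],"turn":[0,0,0]},{"offset":[0,0,0],"turn":[0,0,0]}]'; python3 -c "from go import *;cur()"
```

```text
t: 13.8
position: [558.7, 35.3, 174.9]
tool_rot: [0.946, 0.001, -0.324, -0.002]
ft_force: [0.8, 0.4, -3.1]
finger_gap: 0.683
finger_force: 49.9
t 13.80 hook [-26.4   0.   10.2] yaw,tilt,roll [0.    0.759 0.001] F [ 0.8  0.4 -3.1] M [-0.03 -2.54 -0.03]
t: 14.1
position: [558.8, 35.3, 175.9]
tool_rot: [0.946, 0.001, -0.324, -0.002]
ft_force: [0.6, 1.0, -2.3]
finger_gap: 0.686
finger_force: 49.9
t 14.10 hook [-26.3   0.   11.1] yaw,tilt,roll [0.    0.759 0.001] F [ 0.6  1.  -2.3] M [-0.04 -2.53  0.02]
```

```bash
for i in 1 2; do python3 -m crank '[{"offset":[-0.015,0,-0.02],"turn":[0,0,0]},{"offset":[0,0,0],"turn":[0,0,0]},{"offset":[0,0,0],"turn":[0,0,0]}]' >/dev/null; python3 -c "from go import *;cur()"; done
```

```text
t 14.40 hook [-26.3   0.   12.1] yaw,tilt,roll [0.    0.759 0.001] F [-0.2  0.2 -2.6] M [-0.05 -2.52 -0.03]
t 14.70 hook [-26.3   0.   12.9] yaw,tilt,roll [0.    0.759 0.001] F [ 0.5  0.1 -4.2] M [-0.05 -2.79 -0.03]
```

```bash
python3 -m crank '[{"offset":[-0.008,0,-0.01],"turn":[0,0,0]},{"offset":[0,0,0],"turn":[0,0,0]},{"offset":[0,0,0],"turn":[0,0,0]}]' >/dev/null; python3 -c "from go import *;cur();np.save('corr.npy',[0,1.8])"
python3 go.py '[(-26,6,.76),(-20,9,.76),(-14,13,.76)]'
```

```text
t 15.00 hook [-26.3   0.   13.3] yaw,tilt,roll [0.    0.76  0.001] F [ 0.  -0.7 -6.9] M [-0.08 -3.26  0.07]
t 15.00 hook [-26.3   0.   11.5] yaw,tilt,roll [0.    0.76  0.001] F [ 0.  -0.7 -6.9] M [-0.08 -3.26  0.07]
[-26.     6.     0.76] turn [-0.012 -0.005  0.012] off [ 0.09  -0.     0.102] off_after [ 0.09  -0.001  0.102] ik 6e-29 dj 0.01
[-20.     9.     0.76] turn [0. 0. 0.] off [ 0.073  0.    -0.151] off_after [ 0.073  0.    -0.151] ik 2e-21 dj 0.02
[-14.    13.     0.76] turn [0. 0. 0.] off [ 0.057  0.    -0.171] off_after [ 0.057  0.    -0.171] ik 8e-21 dj 0.02
```

```bash
python3 -m crank '[{"offset":[0.045,0,0.05],"turn":[0,0,0]},{"offset":[0.045,0,0.05],"turn":[0,0,0]},{"offset":[0.035,0,-0.075],"turn":[0,0,0]},{"offset":[0.035,0,-0.075],"turn":[0,0,0]},{"offset":[0,0,0],"turn":[0,0,0]},{"offset":[0,0,0],"turn":[0,0,0]}]' >/dev/null; python3 go.py '[(-14,13,.76)]'
```

```text
t 15.60 hook [-19.8   0.1   9.6] yaw,tilt,roll [0.    0.759 0.001] F [ 0.8 -0.4 -1.9] M [-0.   -2.56 -0.03]
[-14.    13.     0.76] turn [-0.012 -0.013  0.014] off [ 0.062  0.    -0.157] off_after [ 0.062  0.    -0.157] ik 4e-21 dj 0.02
```

```bash
python3 -m crank '[{"offset":[0.02,0,-0.05],"turn":[0,0,0]},{"offset":[0.02,0,-0.05],"turn":[0,0,0]},{"offset":[0.02,0,-0.055],"turn":[0,0,0]},{"offset":[0,0,0],"turn":[0,0,0]},{"offset":[0,0,0],"turn":[0,0,0]}]' >/dev/null; python3 go.py '[(-11,13,.64),(-8,12,.52),(-5,11,.4),(-3,8,.28)]'
```

```text
t 16.10 hook [-14.3   0.1  12.9] yaw,tilt,roll [0.    0.759 0.001] F [-0.   1.3 -3.2] M [-0.05 -2.55  0.03]
[-11.    13.     0.64] turn [-0.02   1.366  0.012] off [0.139 0.001 0.163] off_after [0.119 0.    0.179] ik 5e-25 dj 0.14
[-8.   12.    0.52] turn [-0.007  1.375  0.   ] off [0.154 0.001 0.2  ] off_after [0.129 0.001 0.217] ik 2e-23 dj 0.15
[-5.  11.   0.4] turn [-0.007  1.375  0.   ] off [0.156 0.001 0.209] off_after [0.129 0.001 0.226] ik 1e-21 dj 0.16
[-3.    8.    0.28] turn [-0.007  1.375 -0.   ] off [0.147 0.001 0.274] off_after [0.113 0.001 0.289] ik 8e-20 dj 0.17
```

```bash
python3 -m crank '[{"offset":[0.043,0,0.057],"turn":[0,0.46,0]},{"offset":[0.043,0,0.057],"turn":[0,0.46,0]},{"offset":[0.043,0,0.057],"turn":[0,0.46,0]},{"offset":[0,0,0],"turn":[0,0,0]},{"offset":[0,0,0],"turn":[0,0,0]}]' >/dev/null; python3 go.py '[(-8,12,.52)]'
```

```text
t 16.60 hook [-11.4   0.1  13.5] yaw,tilt,roll [0.    0.64  0.002] F [-0.3 -0.6 -2.5] M [-0.05 -2.11  0.  ]
[-8.   12.    0.52] turn [-0.026  1.37   0.013] off [0.169 0.003 0.205] off_after [0.143 0.002 0.224] ik 4e-23 dj 0.15
```

```bash
python3 -m crank '[{"offset":[0.053,0,0.07],"turn":[0,0.46,0]},{"offset":[0.053,0,0.07],"turn":[0,0.46,0]},{"offset":[0.053,0,0.075],"turn":[0,0.46,0]},{"offset":[0,0,0],"turn":[0,0,0]},{"offset":[0,0,0],"turn":[0,0,0]}]' >/dev/null; python3 go.py '[(-5,11,.4)]'
```

```text
t 17.10 hook [-8.   0.  11.6] yaw,tilt,roll [-0.     0.52   0.002] F [-0.  -0.1 -2.8] M [-0.06 -1.67 -0.01]
[-5.  11.   0.4] turn [-0.032  1.378  0.008] off [0.152 0.002 0.199] off_after [0.127 0.001 0.216] ik 1e-21 dj 0.16
```

```bash
python3 -m crank '[{"offset":[0.046,0,0.068],"turn":[-0.01,0.46,0]},{"offset":[0.046,0,0.068],"turn":[-0.01,0.46,0]},{"offset":[0.046,0,0.07],"turn":[-0.01,0.46,0]},{"offset":[0,0,0],"turn":[0,0,0]},{"offset":[0,0,0],"turn":[0,0,0]}]' >/dev/null; python3 go.py '[(-3,8,.28)]'
```

```text
t 17.60 hook [-5.1  0.1 11.1] yaw,tilt,roll [0.001 0.4   0.   ] F [ 0.   0.3 -2.5] M [-0.04 -1.21  0.02]
[-3.    8.    0.28] turn [-0.01   1.375  0.007] off [0.149 0.003 0.275] off_after [0.115 0.003 0.29 ] ik 9e-20 dj 0.17
```

```bash
python3 -m crank '[{"offset":[0.044,0,0.093],"turn":[0,0.46,0]},{"offset":[0.044,0,0.094],"turn":[0,0.46,0]},{"offset":[0.044,0,0.095],"turn":[0,0.46,0]},{"offset":[0,0,0],"turn":[0,0,0]},{"offset":[0,0,0],"turn":[0,0,0]}]' >/dev/null; python3 go.py '[(-2.5,5,.16),(-2,2,.04),(-2,0.5,0)]'
```

```text
t 18.10 hook [-3.1  0.2  8.1] yaw,tilt,roll [0.    0.28  0.001] F [-0.1  0.  -3.3] M [-0.04 -0.7  -0.03]
[-2.5   5.    0.16] turn [-0.016  1.369  0.006] off [0.106 0.005 0.289] off_after [0.071 0.004 0.299] ik 4e-30 dj 0.18
[-2.    2.    0.04] turn [-0.007  1.375  0.   ] off [0.094 0.    0.291] off_after [0.058 0.    0.3  ] ik 2e-27 dj 0.19
[-2.   0.5  0. ] turn [-0.002  0.458 -0.   ] off [0.02  0.    0.111] off_after [0.016 0.    0.112] ik 3e-24 dj 0.07
```

```bash
python3 -m crank '[{"offset":[0.03,0,0.097],"turn":[0,0.46,0]},{"offset":[0.03,0,0.098],"turn":[0,0.46,0]},{"offset":[0.03,0,0.099],"turn":[0,0.45,0]},{"offset":[0,0,0],"turn":[0,0,0]},{"offset":[0,0,0],"turn":[0,0,0]}]' >/dev/null; python3 go.py '[(-2,2,.04),(-2,0.5,0)]'
```

```text
t 18.60 hook [-2.5  0.2  5.1] yaw,tilt,roll [0.    0.16  0.001] F [ 0.1 -0.2 -2.3] M [-0.06 -0.16 -0.06]
[-2.    2.    0.04] turn [-0.024  1.372  0.004] off [0.095 0.006 0.293] off_after [0.059 0.006 0.302] ik 3e-27 dj 0.19
[-2.   0.5  0. ] turn [-0.002  0.458 -0.   ] off [0.02  0.    0.111] off_after [0.016 0.    0.112] ik 3e-24 dj 0.07
```

```bash
python3 -m crank '[{"offset":[0.026,0,0.099],"turn":[0,0.46,0]},{"offset":[0.026,0,0.099],"turn":[0,0.46,0]},{"offset":[0.026,0,0.1],"turn":[0,0.45,0]},{"offset":[0,0,0],"turn":[0,0,0]},{"offset":[0,0,0],"turn":[0,0,0]}]' >/dev/null; python3 go.py '[(-2,0.5,0)]'
```

```text
t 19.10 hook [-2.   0.3  2.1] yaw,tilt,roll [0.    0.04  0.002] F [ 0.2  0.3 -2.1] M [-0.01  0.28  0.05]
[-2.   0.5  0. ] turn [-0.026  0.458  0.004] off [0.021 0.007 0.112] off_after [0.016 0.007 0.113] ik 6e-24 dj 0.07
```

```bash
python3 -m crank '[{"offset":[0.01,0,0.055],"turn":[-0.01,0.23,0]},{"offset":[0.01,0,0.055],"turn":[-0.01,0.23,0]},{"offset":[0,0,0],"turn":[0,0,0]},{"offset":[0,0,0],"turn":[0,0,0]}]' >/dev/null; python3 -c "from go import *;cur()"
python3 -m crank '[{"offset":[0,0,0.013],"turn":[0,0,0]},{"offset":[0,0,0],"turn":[0,0,0]},{"offset":[0,0,0],"turn":[0,0,0]}]' >/dev/null; python3 -c "from go import *;cur()"
python3 -m crank '[{"offset":[0,0,0.013],"turn":[0,0,0]},{"offset":[0,0,0],"turn":[0,0,0]},{"offset":[0,0,0],"turn":[0,0,0]}]' >/dev/null; python3 -c "from go import *;cur()"
```

```text
t 19.50 hook [-1.9  0.3  0.6] yaw,tilt,roll [ 0.    -0.001  0.001] F [ 0.2 -1.1 -2.4] M [-0.06  0.51 -0.02]
t 19.80 hook [-2.2  0.2 -0.1] yaw,tilt,roll [-0.    -0.002  0.001] F [-0.4  0.5 -2.5] M [-0.08  0.54 -0.02]
t 20.10 hook [-2.3  0.3 -0.6] yaw,tilt,roll [ 0.    -0.002  0.001] F [-0.8  0.1 -3.2] M [-0.05  0.49 -0.03]
```

```bash
for i in 1 2 3; do python3 -m crank '[{"offset":[0.001,0,0.015],"turn":[0,0,0]},{"offset":[0,0,0],"turn":[0,0,0]},{"offset":[0,0,0],"turn":[0,0,0]}]' >/dev/null; python3 -c "from go import *;cur()"; done
```

```text
t 20.40 hook [-2.2  0.2 -1.2] yaw,tilt,roll [ 0.    -0.002  0.001] F [ 0.3 -0.3 -2.4] M [-0.04  0.57 -0.02]
t 20.70 hook [-2.   0.3 -1.5] yaw,tilt,roll [ 0.    -0.002  0.001] F [-1.7  0.   0.5] M [-0.02  0.78 -0.01]
t 21.00 hook [-1.9  0.3 -1.9] yaw,tilt,roll [ 0.    -0.002  0.001] F [-4.   0.3  4.5] M [0.01 1.17 0.05]
```

```bash
python3 -m crank '[{"offset":[-0.005,0,-0.012],"turn":[0,0,0]},{"offset":[0,0,0],"turn":[0,0,0]},{"offset":[0,0,0],"turn":[0,0,0]}]' - 10 >/dev/null; python3 -c "from go import *;cur()"
python3 -m crank '[{"offset":[0,0,0],"turn":[0,0,0]},{"offset":[0,0,0],"turn":[0,0,0]},{"offset":[0,0,0],"turn":[0,0,0]},{"offset":[0,0,0],"turn":[0,0,0]},{"offset":[0,0,0],"turn":[0,0,0]},{"offset":[0,0,0],"turn":[0,0,0]}]' 78
python3 - <<'E'
from h import *
c=cam('wrist');cv2.imwrite('pics/w5.png',c['image'])
E
```

```text
t 21.30 hook [-1.9  0.3 -1.9] yaw,tilt,roll [ 0.    -0.002  0.001] F [ 1.  -0.6 -0.4] M [-0.16  0.13 -0.05]
t: 21.9
position: [582.9, 35.6, 107.6]
tool_rot: [0.999, 0.001, 0.051, -0.0]
ft_force: [0.7, 0.4, 0.1]
finger_gap: 0.891
finger_force: 0.0
```

View pics/w5.png

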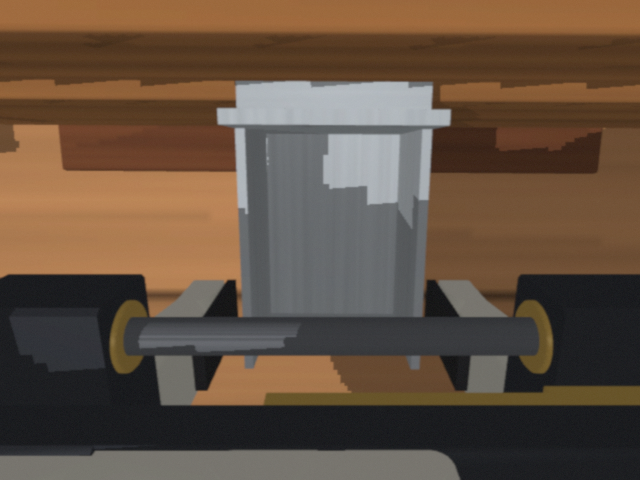

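The bin hangs with its tongue through the gap (plate top edge (218,117)–(450,117), straight), and both fingers are clear of its walls. Retreat.

```bash
python3 -m crank '[{"offset":[-0.05,0,-0.3],"turn":[0,0,0]},{"offset":[-0.05,0,-0.4],"turn":[0,0,0]},{"offset":[-0.1,0,-0.5],"turn":[0,0,0]},{"offset":[-0.3,0,-0.6],"turn":[0,0,0]},{"offset":[-0.5,0,-0.7],"turn":[0,0,0]},{"offset":[-0.5,0,-0.7],"turn":[0,0,0]},{"offset":[-0.5,0,-0.7],"turn":[0,0,0]},{"offset":[-0.3,0,-0.3],"turn":[0,0,0]},{"offset":[0,0,0],"turn":[0,0,0]},{"offset":[0,0,0],"turn":[0,0,0]}]'
python3 - <<'E'
from h import *
c=cam('wrist');cv2.imwrite('pics/w6.png',c['image'])
a=cam('top')['image'];b=cv2.imread('pics/top0.png');d=cv2.absdiff(a,b).sum(2)
for n,(u,v) in dict(mug1=(195,167),mug2=(473,175),bowl=(438,260)).items(): print(n,d[v-25:v+25,u-25:u+25].mean())
import pickle;pickle.dump(c,open('w6.pkl','wb'))
E
```

```text
t: 22.95
position: [474.3, 35.4, 266.1]
tool_rot: [0.999, 0.001, 0.052, -0.001]
ft_force: [-0.0, 0.4, -0.3]
finger_gap: 0.893
finger_force: 0.0
mug1 17.9324
mug2 25.0152
bowl 54.7772
```

View pics/w6.png

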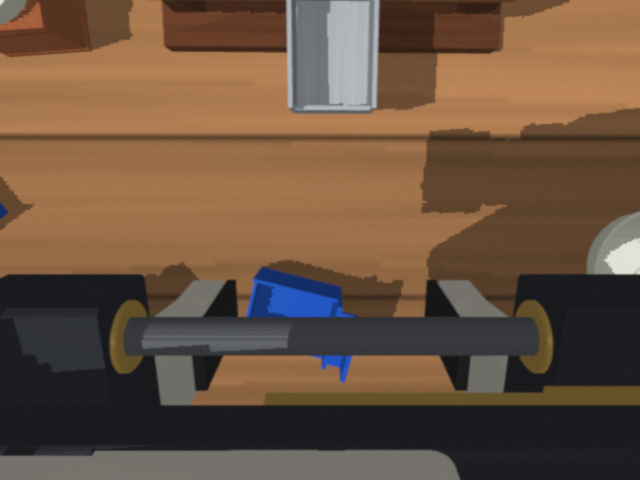

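```bash
python3 - <<'E'
from go import *
import pickle
c=pickle.load(open('w6.pkl','rb'))
for hx,t in ((-2,0),(0,0),(-4,0),(-2,.08)):
    Rb=rz(s[2])*ry(t);H=np.array([s[0],s[1],0])+rz(s[2]).apply([hx,0.3,125+s[3]+.3])
    print(hx,t,[np.round(proj(c,H+Rb.apply(np.array(p)-[44,0,60])),1) for p in ((-40,30,30),(-40,-30,30),(-40,30,0))])
E
```

```text
-2 0 [array([289.8, 110.8]), array([374.9, 111.3]), array([293.6, 116. ])]
0 0 [array([289.7, 107.9]), array([375. , 108.4]), array([293.6, 113.4])]
-4 0 [array([289.8, 113.8]), array([374.8, 114.3]), array([293.6, 118.7])]
-2 0.08 [array([288.8, 112.7]), array([375.9, 113.2]), array([292.9, 121.1])]
```

```bash
python3 -c "from rig import workorder;print(workorder.finish_job())"
```

```text
the job is handed in; nothing more can be done
None
```

The bin is hung on the board and released, and the job is handed in. The last pictures show it level and square with its tongue through the gap, contact forces on the board stayed under about 8 N, it took about 23 s, and the arm never went near the mugs or the bowl.

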